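Refill the studio's hand-cleaner dispenser with its service key

ROBOT

A 6-joint arm with a two-finger parallel gripper is mounted at the origin on the work surface. World frame = base frame: x ahead of the robot, y to its left, z up, the work surface at z = 0. Lengths are in m, angles in rad, forces in N, time in s.
With the tool pointing down it reaches from about 0.3 to 0.85 m from the base axis. Payload 4.2 kg.
Tool frame: the origin (TCP) lies on the front face of the gripper's body, between the roots of the fingers; the fingertips stand 78 mm ahead of it and the grasp point (between the pads) lies 60 mm ahead of it; z points along the fingers, y is the line along which they close (so a half turn about z gives the same grasp; the last joint's range is limited). The gripper opens to 91 mm and grips with 3 to 60 N. Pads are 32 mm wide; open, the fingers measure 118 mm over their backs; the gripper's body (76 mm by 178 mm) begins 60 mm behind the grasp point.
Start: joints at [1.311, 0.32, 1.565, -0, 1.257, -0.02], TCP at [0.137, 0.559, 0.292] pointing down, gripper open.
Joint ranges: [-3.11, 3.11], [-0.84, 2.01], [0.21, 2.61], [-1.34, 4.49], [0.05, 2.63], [-2.56, 2.56]. Speed limits (rad/s): [2.57, 2.57, 3.14, 3.14, 3.14, 3.14].

INTERFACE

Orientations are given as a rotation vector (axis times angle).
In Python, from rig import r, imaging gives the robot as it stands.
- The arm moves only by the tool apply_moves, never from a script. Its argument "targets" is a list of rows, each a list of 7 numbers: the shift along the tool's x, y, z normalised to -1 to 1, where 1 is 0.1 m, then the turn, a rotation vector about the tool's x, y, z normalised to -1 to 1, where 1 is 360 degrees, then the closure, from -1 (fully open) to 1 (shut). In form: [[dx, dy, dz, rx, ry, rz, grip], ...]. A call has 1 to 20 rows; each row is the pose to reach, as a shift and turn from the pose commanded when the call began, along the tool's axes at that moment, turning the shorter way round; what a row does not reach only later rows make up. A row lasts 1/10 s, in which the tool goes at most 50 mm and 8.59 degrees, less where a joint would pass 70% of its speed; a pose out of reach is approached as far as the arm can. A call with a number of a shift or a turn outside -1 to 1 is refused whole. A call with a gripper value outside its range is refused whole. The fingers move at their own pace and stop on an object; the grip force is fixed at half the most. Time passes only in rows, so rows that repeat a pose let the fingers close. It gives the time, the measured TCP pose, the force, the opening and the grip force at its end, in the units of the state.
- r.observe(): the state, without advancing time (a new reading comes with each control period).
- imaging.capture(name): name is "side" or "top"; returns a dict with "image" (420x560x3 uint8, red, green, blue), "fovy" (degrees; the focal length in pixels is half the picture's height over the tangent of half this angle, whatever the lens; pixels are square), "cx", "cy" (the principal point, pixels), "k1" (the pictures are not rectified: a ray, as slopes to the right and down, at radius r is drawn at 1 + k1 r^2 times it, then the intrinsics apply), "T" (4x4, takes a point from camera to world coordinates). Camera axes: x right, y down, z forward; pixel columns grow to the right and rows downward; lengths in m; the calibration is good to about 2 mm. A picture is of the moment at which its call begins. There is no depth.
- r.hand_in(): hands the job in; it is judged then, once.
The state is a dict: "time": time; "q": joint angles; "qvel": joint speeds; "effort": joint torques, N m; "tcp_pos": TCP position; "orientation": TCP orientation; "wrist_force": force on the tool from outside, world axes, zero at the start; "moment": the same for the moment, N m; "finger_gap": finger opening in m; "finger_force": force on a finger pad.
Only numpy, scipy, OpenCV 4.12 (cv2) and the standard library are available. Lean on these libraries where they do the work, as an engineer would, in place of code of your own. Each camera call takes 0.05 s, during which the arm holds its last target. There are 200 camera calls.

TASK

Refill the empty hand-cleaner dispenser: push the pin of the service key down through the slot in the dispenser's sloping top, in line with the slot, until the hidden latch lets go and the cover swings open when the key is drawn out. Put the key back upright in its hole in the wooden block, stand the refill cartridge collar down in the seat inside the dispenser, and push the cover shut until it latches and stays shut. Do not knock the cartridge over, and leave the brush jar, the solvent can and the two paint tubes where they are.

Things in the scene. Friction and masses are not known exactly. Their poses are not given: they have to be found in the camera images.
- slot (a point): Centre of the key slot's mouth, on the cover's sloping top; moves with the cover. Slot 15 mm along the slope, 11 mm across, 11 mm deep, in a flush grey frame. Axes, cover shut: x to the dispenser's back, y to its left seen from the robot, z up. The top rises 30 degrees to the back and the slot is square to it: the pin goes in along (0.5, 0, -0.866), down and back; an upright pin misses the latch
- latch (a joint): Hidden spring latch under the slot, m pressed down: 0 at rest, max 0.010; springs back. The pin meets its tab about 22 mm in from the slot's mouth; it lets go at 6 to 7 mm down (pin 30 mm in) and stops at 10 mm (pin 34 mm in); 2 to 6 N. With the pin in, the cover moves only some mm; it swings open as the pin is drawn out. The cover's catch presses the latch briefly when pushed shut
- cover (a joint): Angle of the white cover (130 mm wide, 112 mm deep, 0.28 kg), rad: 0 shut (0.01 hanging on the latch), 0.85 fully open. Its hinge line is level, along the slot's y, low at the front: 56 mm in front of and 162 mm below the slot when shut. A weak spring swings the top out, forwards and down. Pushed back at the sloping top (2 to 4 N, near the end up to 12 N) it rides over the latch and clicks in
- cover_edge (a point): Middle of the cover's front top edge, outside, where the plain upright front face (100 to 212 mm above the table) meets the sloping top, which goes on to 277 mm, 112 mm further back. Moves and turns with the cover. Shut: 4 mm in front of the hinge line, 127 mm above it. Fully open: 98 mm in front of it, 166 mm above the table; the sloping top then stands nearly upright from there to 293 mm, facing forwards
- seat (a point): Centre of the floor of the cartridge seat, 95 mm above the table: a pocket 46 (x) by 60 mm (y), rim 10 mm high. x to the dispenser's back, z up; fixed. The cover's hinge line is 28 mm in front and 10 mm below. A housing 117 mm high stands 30 mm behind, the latch on it reaches 145 mm above the seat's floor. Cover open, it is free from above: the cover's top is 65 mm or more in front, its sides 62 mm to each side, there at most 165 mm above the table
- cartridge: Refill cartridge: white upright bottle of rectangular section, 46 mm (x) by 64 mm (y), 105 mm high in all, 0.23 to 0.43 kg. Its lowest 15 mm are a narrower grey collar, 38 by 52 mm, on which it stands. Origin: centre of the collar's underside; z up. It goes into the seat with its x along the seat's x, either way round
- key: Service key, 50 g, standing in the wooden block. Flat grey bow 36 mm (x) by 12 mm (y), from 4 to 44 mm above the origin, gripped across y; below it a round collar, 22 mm wide and 4 mm thick, whose underside rests on the block; below that a round steel pin, 6 mm thick, 60 mm long. Origin: on the pin's axis at the collar's underside; z along the key towards the bow
- key_tip (a point): Tip of the key's pin, 60 mm below the key's origin on its axis
- block_hole (a point): Mouth of the key's hole, 14 mm wide and 64 mm deep, in the middle of the top of the wooden tool block, 70 mm above the table. The block is fixed, 150 mm (x) by 60 mm (y); three short tools are fixed in it, 55 mm or more from the hole along x, at most 38 mm above its top. z up
- brush_jar: Bystander: glass jar with three brushes, 76 mm wide, 0.21 m high with the brushes. Origin: centre of the underside
- solvent_can: Bystander: metal can, 70 by 100 mm, 150 mm high with its cap. Origin: centre of the underside
- tube_a: Bystander: metal paint tube lying on the table, 110 mm long (x), 30 mm wide, 20 mm high. Origin: under its middle
- tube_b: Bystander: a second such paint tube. Origin: under its middle
Not all that is in view belongs to the job. Several things look just like the cartridge: the one meant starts farthest to the robot's left.

How it is judged:
On the way, in this order (a step that is already met when the one before it is completed fails the run):
1. with the cover shut, the key's pin is in through the slot and presses the latch tab down (value of joint latch above 0.004 m and value of joint cover below 0.08 rad and z of key_tip in the frame of slot below -0.015 m and distance between key_tip and slot below 0.05 m), for 0.05 s.
2. the cover has swung open (value of joint cover above 0.7 rad), for 0.2 s.
3. the cartridge stands in the seat (x of cartridge in the frame of seat between -0.008 and 0.008 m and y of cartridge in the frame of seat between -0.008 and 0.008 m and z of cartridge in the frame of seat between -0.004 and 0.005 m and angle between cartridge's own z axis and vertical below 0.12 rad), for 0.2 s.
4. the cover is shut and held by the latch (value of joint cover below 0.03 rad and value of joint latch below 0.002 m), for 0.2 s.
At the end, for the whole second after the job is handed in: Cover shut (within 0.03 rad) and latch sprung back (within 2 mm); cartridge at rest upright in the seat (8 mm sideways, 5 mm in height, 0.12 rad); key at rest upright in its block hole, collar down (8 mm sideways, 6 mm in height, 0.15 rad) (all of step 3 and all of step 4 and linear speed of each of cartridge, key below 0.02 m/s and horizontal distance between key and block_hole below 0.008 m and z of key in the frame of block_hole between -0.004 and 0.006 m and angle between key's own z axis and vertical below 0.15 rad); the robot touches nothing.
It fails at once if the brush jar is moved more than 30 mm (distance of brush_jar from where it was at the start of the episode above 0.03 m).
It fails at once if the solvent can is moved more than 30 mm (distance of solvent_can from where it was at the start of the episode above 0.03 m).
It fails at once if the first paint tube is moved more than 30 mm (distance of tube_a from where it was at the start of the episode above 0.03 m).
It fails at once if the second paint tube is moved more than 30 mm (distance of tube_b from where it was at the start of the episode above 0.03 m).
It fails at once if the cartridge is tipped more than 0.8 rad (angle between cartridge's own z axis and vertical above 0.8 rad).
It also fails if it takes over 72 s, if anything falls off the work surface, if the arm or the gripper's body presses on something with over 40 N, if the wrist force passes 120 N, or if a joint passes its speed limit or range.

## Working session

There is one attempt and no reset: what is moved stays moved. The work goes in short steps, Python scripts to look and compute and a tool call to move; the robot and the scene stay as the last step left them, time stands still between calls to the robot, and variables do not carry over. Pictures are saved under pics/ and viewed, at most 10 in all, crops included, and the job is handed in when it is done.

Besides the shell and the picture viewer there is one more tool, called after "Request:" as name(argument=value, ...) on one line, values as JSON. apply_moves: Moves the arm, as the interface text tells. Its arguments: {"type":"object","properties":{"targets":{"type":"array"}},"required":["targets"]}

```bash
mkdir -p pics; ls; cat > h.py <<'E'
import numpy as np, cv2
from scipy.spatial.transform import Rotation as R
from rig import r, imaging
def cap(n,save=None):
    c=imaging.capture(n)
    if save: cv2.imwrite('pics/'+save+'.png',c['image'][:,:,::-1])
    return c
def f(c): return c['image'].shape[0]/2/np.tan(np.radians(c['fovy'])/2)
def ray(c,u,v):
    F=f(c); d=np.array([(u-c['cx'])/F,(v-c['cy'])/F]); s=d.copy()
    for _ in range(20): s=d/(1+c['k1']*(s@s))
    T=np.array(c['T']); w=T[:3,:3]@np.array([s[0],s[1],1]); return T[:3,3],w
def onz(c,u,v,z):
    o,w=ray(c,u,v); return o+w*(z-o[2])/w[2]
def proj(c,p):
    T=np.array(c['T']); q=T[:3,:3].T@(np.array(p)-T[:3,3]); s=q[:2]/q[2]; s=s*(1+c['k1']*(s@s))
    return s*f(c)+[c['cx'],c['cy']]
def tri(c1,p1,c2,p2):
    o1,a=ray(c1,*p1); o2,b=ray(c2,*p2)
    t=np.linalg.lstsq(np.c_[a,-b],o2-o1,rcond=None)[0]
    A=o1+a*t[0];B=o2+b*t[1]; return (A+B)/2,np.linalg.norm(A-B)
E
python3 - <<'E'
from h import *
for n in('side','top'):
    c=cap(n,n+'0'); print(n,c['fovy'],c['cx'],c['cy'],c['k1'],np.round(c['T'],3).tolist())
s=r.observe();print({k:np.round(v,3).tolist() for k,v in s.items()})
E
```

```text
pics
side 43.288480549935166 279.75983769395464 209.99829468766217 -0.15330239065946383 [[0.85, -0.266, 0.455, -0.165], [-0.527, -0.446, 0.724, -1.044], [0.01, -0.855, -0.519, 0.89], [0.0, 0.0, 0.0, 1.0]]
top 45.344197010871106 285.2288360525962 213.86668604690013 -0.09367557026077168 [[0.026, -0.987, 0.156, 0.334], [-1.0, -0.027, 0.001, -0.007], [0.003, -0.156, -0.988, 1.297], [0.0, 0.0, 0.0, 1.0]]
{'time': 0.1, 'q': [1.311, 0.32, 1.566, -0.0, 1.257, -0.02], 'qvel': [0.001, -0.001, -0.003, 0.0, -0.001, -0.002], 'effort': [0.001, -41.333, -23.251, 0.073, 0.042, -0.0], 'tcp_pos': [0.137, 0.558, 0.291], 'orientation': [-0.376, -3.119, 0.002], 'wrist_force': [-0.14, -0.067, 0.269], 'moment': [0.015, 0.003, -0.03], 'finger_force': 0.0, 'finger_gap': 0.091}
```

View pics/side0.png

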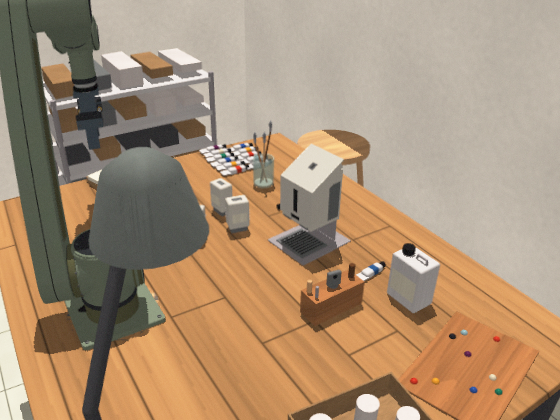

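View pics/top0.png

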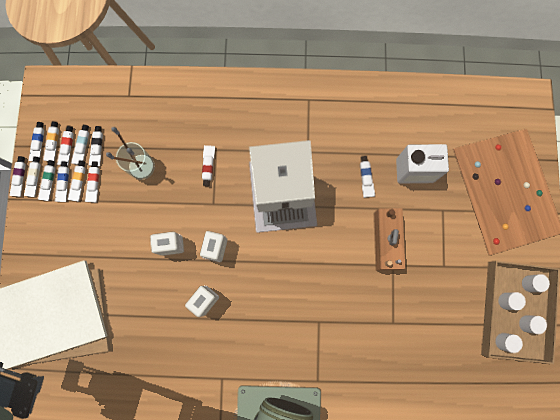

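Candidates that look like the cartridge, in the top view: (166,243), (213,247) and (202,302). Image left is +y, so (166,243) is farthest to the robot's left. The slot is at about top (282,171) / side (313,166), and the key at top (394,237) / side (334,280). I'll confirm in one enlarged crop.

```bash
python3 - <<'E'
from h import *
t=cap('top'); s=cap('side')
np.savez('c0.npz',t=t['image'],s=s['image'])
def cr(c,x,y,w,h,W,H): return cv2.resize(c['image'][y:y+h,x:x+w],(W,H),interpolation=cv2.INTER_CUBIC)
a=np.hstack([cr(t,140,220,100,75,400,300),cr(t,245,135,80,60,400,300)])
b=np.hstack([cr(t,365,200,60,75,240,300),cr(s,275,140,70,75,280,300),cr(s,290,250,70,75,280,300)])
cv2.imwrite('pics/crop.png',np.vstack([a,b])[:,:,::-1])
print(onz(t,282,171,.24),onz(t,166,243,.105),onz(t,213,247,.105),onz(t,202,302,.105),onz(t,394,237,.114))
print(tri(t,(282,171),s,(313,166)))
E
```

```text
[0.594582   0.00391768 0.24      ] [0.44420559 0.27776603 0.105     ] [0.43790624 0.16443938 0.105     ] [0.30768127 0.18445169 0.105     ] [ 0.472226   -0.26549096  0.114     ]
(array([0.59503285, 0.00262554, 0.24723195]), np.float64(0.004979063117187159))
```

View pics/crop.png

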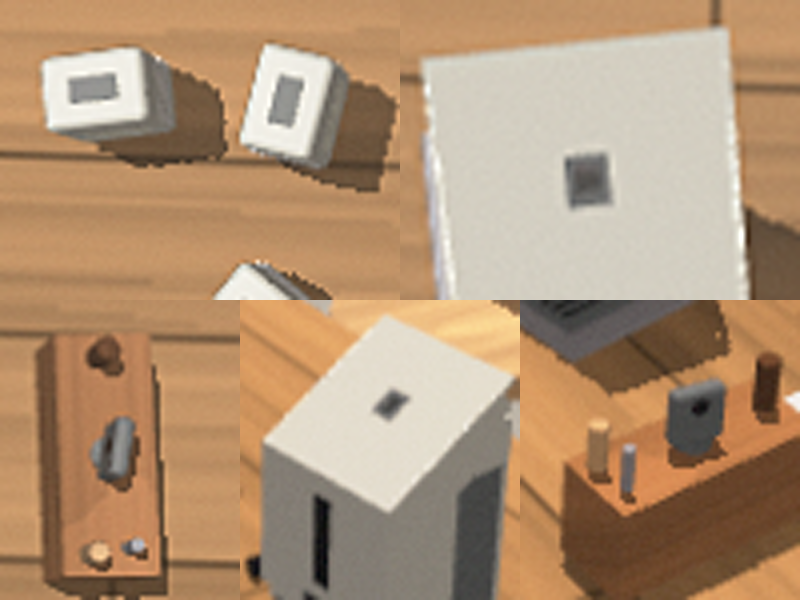

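The crop confirms the upper-left object is the cartridge: the leftmost one, upright, with its long side along image u. The slot is at top (282.6,171.2). The key's flat bow stands in the block at about (394,237).

```bash
python3 - <<'E'
from h import *
t=cap('top'); s=cap('side')
im=t['image'].astype(int); hsv=cv2.cvtColor(t['image'],cv2.COLOR_RGB2HSV)
def rect(c,m,x,y,w,h,z,lab):
    M=np.zeros(m.shape,np.uint8); M[y:y+h,x:x+w]=m[y:y+h,x:x+w]
    cs=cv2.findContours(M,cv2.RETR_EXTERNAL,cv2.CHAIN_APPROX_NONE)[0]; k=max(cs,key=cv2.contourArea)
    P=np.array([onz(c,*p,z)[:2] for p in k[:,0]],np.float32)
    (ce,sz,an)=cv2.minAreaRect(P); print(lab,np.round(ce,4),np.round(sz,4),round(an,1),len(k))
V=im.sum(2)/3; S=hsv[:,:,1]
rect(t,(V>215)&(S<45),145,225,45,40,.105,'cart top')
for th in(150,165,180): rect(t,(V>th)&(S<60),145,225,45,40,.105,'cart th%d'%th)
rect(t,(S<90),380,215,25,35,.110,'key')
rect(t,(V<175),270,160,26,24,.247,'slot')
ss=s['image'].astype(int).sum(2)/3; 
rect(s,(ss<150),300,150,28,30,.247,'slot side')
for a,b in [((249.4,147),.277),((310.6,140.6),.277)]: print(onz(t,*a,b))
print('block',[np.round(onz(t,*p,.07)[:2],4).tolist() for p in [(377.5,208.75),(402.5,208.75),(381.25,269.25),(405,269.25)]])
print(S[222:250,384:404]); print(np.round(V[222:250,384:404]).astype(int))
E
```

```text
cart top [0.4473 0.2861] [0.0416 0.057 ] 9.1 75
cart th150 [0.4469 0.2855] [0.044  0.0615] 9.7 80
cart th165 [0.4473 0.2856] [0.0437 0.0614] 8.8 79
cart th180 [0.4473 0.2855] [0.0431 0.0598] 9.0 78
key [ 0.4742 -0.2624] [0.0235 0.0386] 78.4 37
slot [0.5937 0.0038] [0.0231 0.0194] 8.4 35
slot side [0.5964 0.0044] [0.0375 0.0146] 32.1 16
[0.63552081 0.07351813 0.277     ]
[ 0.65300559 -0.05491887  0.277     ]
block [[0.5469, -0.2342], [0.5487, -0.297], [0.3973, -0.2434], [0.3986, -0.302]]
[[133 132 133 134 132 133 135 132 132 134 136 132 133 130 133 133 134 133
  132 124]
 [135 133 136 131 135 132 132 134 133 133 133 132 133 132 129 133 131 132
  135 122]
 [133 134 132 132 134 135 139 133 131 130 132 134 132 137 134 134 133 134
  136 125]
 [133 134 134 135 134 132 134 132 132 131 132 132 133 130 132 133 131 134
  136 124]
 [133 135 133 132 134 128 134 132 132 135 134 133 132 135 134 134 132 136
  133 121]
 [136 132 135 135 134 134 136 133 133 134 135 136 135 135 133 134 131 134
  133 128]
 [135 130 132 135 134 132 134 132 134 135 142 141 140 141 135 134 133 132
  133 130]
 [131 132 134
[... 3453 characters left out ...]
 138 135
  129 132]
 [123 124 130 132 128 102  82  76 107 135 139 131 102  74  61 132 139 134
  128 131]
 [122 123 129 129 134  94  72  73  75  89  99 104  79  71  63 133 136 134
  132 131]
 [124 124 125 130 133 102  71  60  62  63  71  80  79  70 135 148 143 138
  129 133]
 [122 122 128 129 131 128 128  82  63  68  75  79  77  72 142 147 147 146
  133 129]
 [123 123 128 129 129 129 135 125 132  87  73  77  76  67 141 146 146 147
  132 128]
 [124 122 125 128 130 129 128 130 143 143  88  69  68 132 144 146 146 147
  136 132]
 [119 118 125 131 128 127 127 128 138 149 139 141 141 144 143 145 145 147
  141 139]
 [122 121 126 127 127 127 129 138 143 145 144 145 147 144 140 141 147 145
  144 139]]
```

```bash
cat >> h.py <<'E'
def Rt(yaw,tilt=0):  # tool rotation: yaw deg, tilt deg (tool z leaning to +x of yaw frame)
    a,t=np.radians([yaw,tilt]); y=np.array([-np.sin(a),np.cos(a),0]); z=np.array([np.cos(a)*np.sin(t),np.sin(a)*np.sin(t),-np.cos(t)])
    return np.c_[np.cross(y,z),y,z]
def plan(p,Rg,s=None):
    s=s or r.observe(); R0=R.from_rotvec(s['orientation']).as_matrix(); p0=np.array(s['tcp_pos'])
    sh=R0.T@(np.array(p)-p0)/.1; rv=R.from_matrix(R0.T@Rg).as_rotvec()/(2*np.pi)
    print('shift',np.round(sh,3),'turn',np.round(rv,4)); return sh,rv
E
python3 - <<'E'
from h import *
Rg=Rt(-8); plan([.474,-.2685,.25],Rg)
# shift in goal frame
s=r.observe(); print(Rg.T@(np.array([.474,-.2685,.25])-s['tcp_pos'])/.1)
E
```

```text
shift [-5.242 -7.231  0.423] turn [-0.0001 -0.     -0.0159]
[-4.49276425 -7.71941195  0.42007423]
```

Request:
apply_moves(targets=[[0, 0, 0, 0, 0, -0.016, -1], [0, 0, 0, 0, 0, -0.016, -1]])

```text
time: 0.5
tcp_pos: [0.1366, 0.5585, 0.2922]
orientation: [-0.219, -3.134, 0.0]
wrist_force: [-0.0, 0.3, 0.4]
finger_gap: 0.0912
finger_force: 0.0
```

Request:
apply_moves(targets=[[-0.56, -0.96, 0, 0, 0, 0, -1], [-0.56, -0.96, 0, 0, 0, 0, -1], [-0.56, -0.96, 0, 0, 0, 0, -1], [-0.56, -0.96, 0, 0, 0, 0, -1]])

```text
time: 0.9
tcp_pos: [0.1792, 0.4546, 0.2928]
orientation: [0.224, 3.133, 0.002]
wrist_force: [-0.4, 0.6, 0.3]
finger_gap: 0.0914
finger_force: 0.0
```

Request:
apply_moves(targets=[[-0.56, -0.96, 0, 0, 0, 0, -1], [-0.56, -0.96, 0, 0, 0, 0, -1], [-0.56, -0.96, 0, 0, 0, 0, -1], [-0.56, -0.96, 0, 0, 0, 0, -1]])

```text
time: 1.3
tcp_pos: [0.2213, 0.3532, 0.2927]
orientation: [0.223, 3.133, 0.003]
wrist_force: [-0.3, 1.1, -0.8]
finger_gap: 0.0914
finger_force: 0.0
```

Request:
apply_moves(targets=[[-0.56, -0.96, 0, 0, 0, 0, -1], [-0.56, -0.96, 0, 0, 0, 0, -1], [-0.56, -0.96, 0, 0, 0, 0, -1], [-0.56, -0.96, 0, 0, 0, 0, -1]])

```text
time: 1.7
tcp_pos: [0.2638, 0.2509, 0.2926]
orientation: [0.223, 3.133, 0.003]
wrist_force: [0.3, 0.6, -0.5]
finger_gap: 0.0912
finger_force: 0.0
```

Request:
apply_moves(targets=[[-0.56, -0.96, 0, 0, 0, 0, -1], [-0.56, -0.96, 0, 0, 0, 0, -1], [-0.56, -0.96, 0, 0, 0, 0, -1], [-0.56, -0.96, 0, 0, 0, 0, -1]])

```text
time: 2.1
tcp_pos: [0.3063, 0.148, 0.2925]
orientation: [0.222, 3.133, 0.003]
wrist_force: [0.6, 0.4, 0.0]
finger_gap: 0.0914
finger_force: 0.0
```

Request:
apply_moves(targets=[[-0.56, -0.96, 0, 0, 0, 0, -1], [-0.56, -0.96, 0, 0, 0, 0, -1], [-0.56, -0.96, 0, 0, 0, 0, -1], [-0.56, -0.96, 0, 0, 0, 0, -1]])

```text
time: 2.5
tcp_pos: [0.3487, 0.0451, 0.2923]
orientation: [0.221, 3.133, 0.002]
wrist_force: [-0.4, 0.1, 0.7]
finger_gap: 0.0914
finger_force: 0.0
```

Request:
apply_moves(targets=[[-0.56, -0.96, 0, 0, 0, 0, -1], [-0.56, -0.96, 0, 0, 0, 0, -1], [-0.56, -0.96, 0, 0, 0, 0, -1], [-0.56, -0.96, 0, 0, 0, 0, -1]])

```text
time: 2.9
tcp_pos: [0.3904, -0.0575, 0.292]
orientation: [-0.219, -3.133, -0.002]
wrist_force: [-0.9, -0.1, 0.3]
finger_gap: 0.0913
finger_force: 0.0
```

Request:
apply_moves(targets=[[-0.56, -0.96, 0, 0, 0, 0, -1], [-0.56, -0.96, 0, 0, 0, 0, -1], [-0.56, -0.96, 0, 0, 0, 0, -1], [-0.56, -0.96, 0, 0, 0, 0, -1]])

```text
time: 3.3
tcp_pos: [0.4322, -0.16, 0.2918]
orientation: [-0.218, -3.133, -0.003]
wrist_force: [-0.0, -0.9, -0.4]
finger_gap: 0.0911
finger_force: 0.0
```

```bash
python3 - <<'E'
from h import *
s=r.observe(); print(s['time'],np.round(s['q'],2),s['tcp_pos']); plan([.474,-.2685,.25],Rt(-8))
t=cap('top'); S=cap('side')
k=np.array([.474,-.2685])
print('key top expected',proj(t,[*k,.114]),proj(S,[*k,.114]))
E
```

```text
3.3 [-0.38  0.14  1.81  0.    1.19 -1.81] [ 0.43215733 -0.16001142  0.29176697]
shift [-0.565 -1.017  0.415] turn [ 0.0003 -0.0002  0.0001]
key top expected [395.24896798 236.28997354] [332.91857233 272.08441504]
```

Request:
apply_moves(targets=[[-0.56, -1.0, 0.2, 0, 0, 0, -1], [-0.56, -1.0, 0.4, 0, 0, 0, -1], [-0.56, -1.0, 0.4, 0, 0, 0, -1], [-0.56, -1.0, 0.4, 0, 0, 0, -1]])

```text
time: 3.8
tcp_pos: [0.4732, -0.2675, 0.2505]
orientation: [-0.219, -3.131, -0.003]
wrist_force: [-0.6, 1.4, -0.3]
finger_gap: 0.091
finger_force: 0.0
```

```bash
python3 - <<'E'
from h import *
plan([.474,-.2685,.154],Rt(-8))
S=cap('side'); cv2.imwrite('pics/a.png',cv2.resize(S['image'][190:330,250:430],(720,560),interpolation=cv2.INTER_CUBIC)[:,:,::-1])
E
```

```text
shift [-0.013 -0.011  0.965] turn [ 0.0003 -0.0005  0.    ]
```

View pics/a.png

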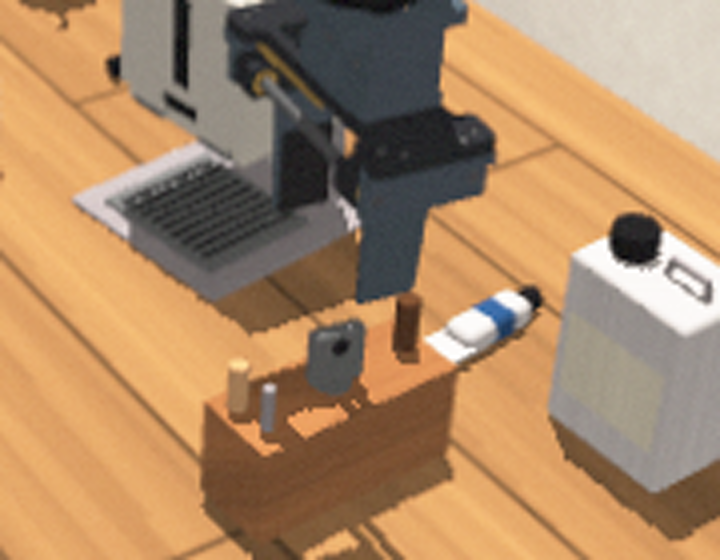

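The gripper hovers above the block and the key bow stands free at crop (335,358). The fingers are clear of the tools, so I'll go down and close.

Request:
apply_moves(targets=[[-0.01, -0.01, 0.4, 0, 0, 0, -1], [-0.01, -0.01, 0.7, 0, 0, 0, -1], [-0.01, -0.01, 0.9, 0, 0, 0, -1], [-0.01, -0.01, 0.97, 0, 0, 0, -1], [-0.01, -0.01, 0.97, 0, 0, 0, -1], [-0.01, -0.01, 0.97, 0, 0, 0, 1], [-0.01, -0.01, 0.97, 0, 0, 0, 1], [-0.01, -0.01, 0.97, 0, 0, 0, 1], [-0.01, -0.01, 0.97, 0, 0, 0, 1], [-0.01, -0.01, 0.97, 0, 0, 0, 1], [-0.01, -0.01, 0.97, 0, 0, 0, 1], [-0.01, -0.01, 0.97, 0, 0, 0, 1], [-0.01, -0.01, 0.97, 0, 0, 0, 1]])

```text
time: 5.15
tcp_pos: [0.4739, -0.2693, 0.1552]
orientation: [-0.219, -3.134, -0.0]
wrist_force: [0.3, -0.2, -0.5]
finger_gap: 0.0302
finger_force: 0.0
```

Request:
apply_moves(targets=[[0, 0, 0, 0, 0, 0, 1], [0, 0, 0, 0, 0, 0, 1], [0, 0, 0, 0, 0, 0, 1], [0, 0, 0, 0, 0, 0, 1], [0, 0, 0, 0, 0, 0, 1]])

```text
time: 5.65
tcp_pos: [0.4739, -0.2693, 0.1552]
orientation: [-0.219, -3.134, -0.0]
wrist_force: [-0.1, 0.3, -0.2]
finger_gap: 0.0118
finger_force: 30.0
```

Request:
apply_moves(targets=[[0, 0, -0.3, 0, 0, 0, 1], [0, 0, -0.6, 0, 0, 0, 1], [0, 0, -1, 0, 0, 0, 1], [0, 0, -1, 0, 0, 0, 1]])

```text
time: 6.05
tcp_pos: [0.4761, -0.2706, 0.2606]
orientation: [0.218, 3.124, -0.008]
wrist_force: [-0.6, 0.1, -0.7]
finger_gap: 0.0117
finger_force: 30.0
```

Request:
apply_moves(targets=[[0, 0, -0.4, 0, 0, 0, 1], [0, 0, -0.8, 0, 0, 0, 1], [0, 0, -1, 0, 0, 0, 1], [0, 0, -1, 0, 0, 0, 1]])

```text
time: 6.45
tcp_pos: [0.4747, -0.2698, 0.3579]
orientation: [0.218, 3.128, -0.004]
wrist_force: [0.3, 0.2, -1.3]
finger_gap: 0.0123
finger_force: 30.0
```

```bash
python3 - <<'E'
from h import *
s=r.observe(); print(s['tcp_pos'],s['finger_gap'])
Rg=Rt(8,30); d=Rg[:,2]; p=np.array([.595,.004,.247])-.175*d; print(p); plan(p,Rg)
print(Rg.T@(p-s['tcp_pos'])/.1)
E
```

```text
[ 0.47472229 -0.26981325  0.35789295] 0.012272923739512125
[ 0.50835154 -0.00817765  0.39855445]
shift [ 0.028  2.637 -0.413] turn [-0.0121 -0.0819 -0.0432]
[-0.80705378  2.544091   -0.00356579]
```

Request:
apply_moves(targets=[[0, 0.4, -0.14, 0, 0, 0, 1], [0, 0.88, -0.14, 0, 0, 0, 1], [0, 0.88, -0.14, 0, 0, 0, 1]])

```text
time: 6.75
tcp_pos: [0.486, -0.1779, 0.3676]
orientation: [-0.211, -3.132, -0.006]
wrist_force: [-0.1, 0.1, -0.8]
finger_gap: 0.012
finger_force: 30.0
```

Request:
apply_moves(targets=[[0, 0.4, -0.14, 0, 0, 0, 1], [0, 0.88, -0.14, 0, 0, 0, 1], [0, 0.88, -0.14, 0, 0, 0, 1]])

```text
time: 7.05
tcp_pos: [0.4984, -0.0912, 0.3816]
orientation: [-0.21, -3.132, -0.004]
wrist_force: [-0.8, -0.5, -0.5]
finger_gap: 0.0116
finger_force: 30.0
```

Request:
apply_moves(targets=[[0.03, 0.4, -0.14, -0.003, -0.02, -0.011, 1], [0.03, 0.6, -0.14, -0.006, -0.041, -0.022, 1], [0.03, 0.88, -0.14, -0.009, -0.062, -0.032, 1], [0.03, 0.88, -0.14, -0.012, -0.082, -0.043, 1], [0.03, 0.88, -0.14, -0.012, -0.082, -0.043, 1], [0.03, 0.88, -0.14, -0.012, -0.082, -0.043, 1], [0.03, 0.88, -0.14, -0.012, -0.082, -0.043, 1]])

```text
time: 7.75
tcp_pos: [0.5085, -0.0083, 0.3972]
orientation: [-0.177, 2.619, 0.052]
wrist_force: [-0.2, 1.3, -0.9]
finger_gap: 0.0121
finger_force: 30.0
```

```bash
python3 - <<'E'
from h import *
s=r.observe(); print(s['time'],s['tcp_pos'],np.round(s['q'],2))
Rg=Rt(8,30); d=Rg[:,2]; p=np.array([.595,.004,.247])-.175*d; plan(p,Rg)
R0=R.from_rotvec(s['orientation']).as_matrix(); tip=np.array(s['tcp_pos'])+R0[:,2]*.145
t=cap('top');S=cap('side')
print('tip exp',tip,proj(t,tip),proj(S,tip)); b=tip-R0[:,2]*.05; print('pin base',proj(t,b),proj(S,b))
A=cv2.resize(S['image'][100:200,260:360],(500,500),interpolation=cv2.INTER_CUBIC)
B=cv2.resize(t['image'][130:230,245:305],(300,500),interpolation=cv2.INTER_CUBIC)
cv2.imwrite('pics/b.png',np.hstack([A,B])[:,:,::-1])
E
```

```text
7.75 [ 0.5084822  -0.00829238  0.39715087] [-0.1  -0.03  1.81  0.16  0.86 -1.88]
shift [-0.006  0.001 -0.013] turn [ 0.0002 -0.001  -0.0007]
tip exp [0.57948357 0.00188197 0.27113386] [282.72486699 174.47326985] [307.85972982 159.6069269 ]
pin base [284.10421867 181.3777812 ] [301.50005502 147.20141226]
```

View pics/b.png

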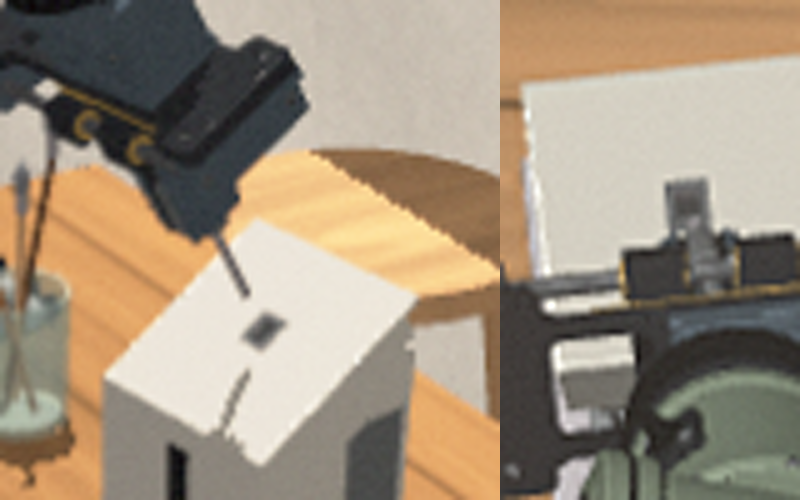

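The side view shows the pin tip at (309,159) and the slot at (312.4,165.6). The extended pin axis passes within about 0.4 px of the slot centre, and the top view agrees, so I'm inserting.

Request:
apply_moves(targets=[[0, 0, 0.15, 0, -0.001, 0, 1], [0, 0, 0.3, 0, -0.001, 0, 1], [0, 0, 0.35, 0, -0.001, 0, 1], [0, 0, 0.4, 0, -0.001, 0, 1], [0, 0, 0.45, 0, -0.001, 0, 1], [0, 0, 0.45, 0, -0.001, 0, 1]])

```text
time: 8.45
tcp_pos: [0.5299, -0.0042, 0.3578]
orientation: [-0.179, 2.612, 0.053]
wrist_force: [-0.5, 0.1, -1.0]
finger_gap: 0.0117
finger_force: 30.0
```

Request:
apply_moves(targets=[[0, 0, 0.04, 0, 0, 0, 1], [0, 0, 0.08, 0, 0, 0, 1], [0, 0, 0.11, 0, 0, 0, 1], [0, 0, 0.14, 0, 0, 0, 1], [0, 0, 0.16, 0, 0, 0, 1], [0, 0, 0.16, 0, 0, 0, 1]])

```text
time: 9.05
tcp_pos: [0.538, -0.003, 0.3445]
orientation: [-0.179, 2.61, 0.053]
wrist_force: [1.1, -0.3, 1.9]
finger_gap: 0.0115
finger_force: 30.0
```

```bash
python3 - <<'E'
from h import *
s=r.observe(); print(s['time'],s['wrist_force'],s['moment'])
R0=R.from_rotvec(s['orientation']).as_matrix(); print(np.array(s['tcp_pos'])+R0[:,2]*.145, R0.T@s['wrist_force'], (np.array(s['tcp_pos'])+R0[:,2]*.145-[.595,.004,.247])@R0)
E
```

```text
9.05 [ 1.05155995 -0.2882988   1.93728235] [ 0.0753136  -0.05010459  0.01273819]
[0.61007086 0.00741599 0.21911412] [-1.84030799 -0.42347021 -1.17298632] [0.00069871 0.00121268 0.03185064]
```

Request:
apply_moves(targets=[[0, 0, 0.01, 0, 0, 0, 1], [0, 0, 0.02, 0, 0, 0, 1], [0, 0, 0.02, 0, 0, 0, 1]])

```text
time: 9.35
tcp_pos: [0.5387, -0.0029, 0.3425]
orientation: [-0.179, 2.611, 0.053]
wrist_force: [0.6, 0.4, 0.4]
finger_gap: 0.0119
finger_force: 30.0
```

```bash
python3 - <<'E'
from h import *
s=r.observe(); print(s['time'],s['wrist_force'],s['moment'])
R0=R.from_rotvec(s['orientation']).as_matrix(); print(R0.T@s['wrist_force'], (np.array(s['tcp_pos'])+R0[:,2]*.145-[.595,.004,.247])@R0)
S=cap('side');t=cap('top')
A=cv2.resize(S['image'][100:200,260:360],(500,500),interpolation=cv2.INTER_CUBIC)
B=cv2.resize(t['image'][130:230,245:305],(300,500),interpolation=cv2.INTER_CUBIC)
cv2.imwrite('pics/c.png',np.hstack([A,B])[:,:,::-1])
E
```

```text
9.35 [0.64393114 0.37518997 0.40449008] [0.09613846 0.01102687 0.05122607]
[-0.79874576  0.28464551 -0.003032  ] [0.00116082 0.0012787  0.03392207]
```

View pics/c.png

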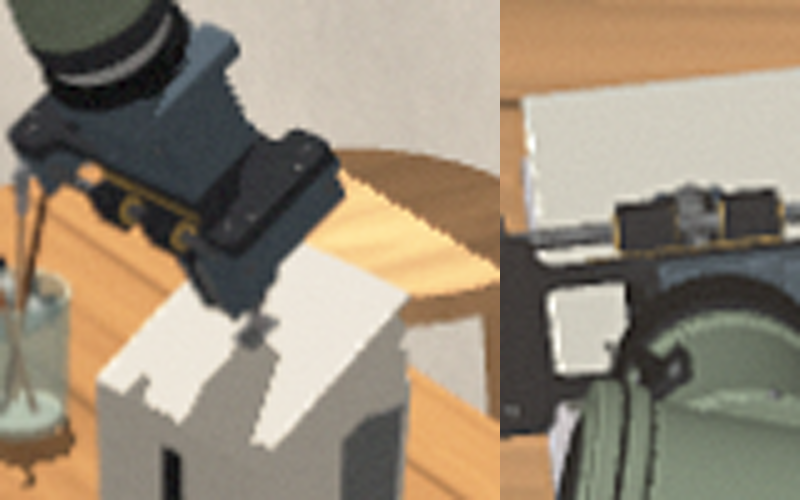

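The pin is fully in. The cover corner moved about 1.4 px forwards, from (415,295) to (408,290) in the crop, so the latch has let go. Drawing the key out along its axis, then up.

Request:
apply_moves(targets=[[0, 0, -0.2, 0, 0, 0, 1], [0, 0, -0.5, 0, 0, 0, 1], [0, 0, -0.9, 0, 0, 0, 1], [0, 0, -1, 0, 0, 0, 1]])

```text
time: 9.85
tcp_pos: [0.4886, -0.0104, 0.4326]
orientation: [-0.179, 2.606, 0.052]
wrist_force: [-0.3, 0.5, -0.1]
finger_gap: 0.0116
finger_force: 30.0
```

Request:
apply_moves(targets=[[-0.25, 0, -0.43, 0, 0, 0, 1], [-0.5, 0, -0.86, 0, 0, 0, 1], [-0.5, 0, -0.86, 0, 0, 0, 1], [-0.5, 0, -0.86, 0, 0, 0, 1]])

```text
time: 10.25
tcp_pos: [0.4894, -0.0105, 0.5283]
orientation: [-0.18, 2.611, 0.053]
wrist_force: [-0.4, 0.4, -0.8]
finger_gap: 0.0118
finger_force: 30.0
```

```bash
python3 - <<'E'
from h import *
s=r.observe(); print(s['time'],s['wrist_force'],s['tcp_pos'])
S=cap('side','d');plan(s['tcp_pos'],Rt(-8))
E
```

```text
10.25 [-0.42344237  0.35171055 -0.75446726] [ 0.48938037 -0.01050259  0.52830089]
shift [-0.011 -0.001 -0.013] turn [0.0122 0.0824 0.043 ]
```

View pics/d.png

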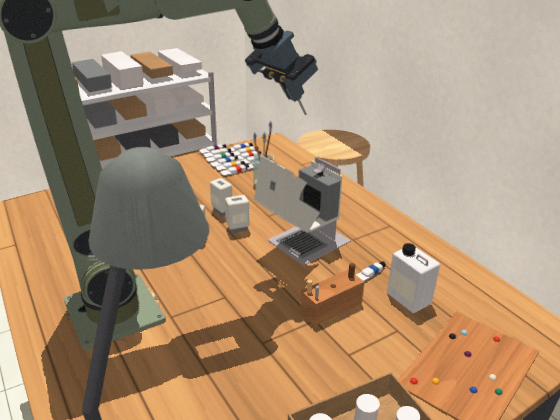

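The cover is open: its top stands near-upright around (285,195). Turning the key upright and carrying it back to the block.

Request:
apply_moves(targets=[[0, -0.4, 0, 0.003, 0.02, 0.011, 1], [0, -0.8, 0, 0.006, 0.041, 0.022, 1], [0, -0.9, 0, 0.009, 0.062, 0.032, 1], [0, -0.9, 0, 0.012, 0.082, 0.043, 1], [0, -0.9, 0, 0.012, 0.082, 0.043, 1], [0, -0.9, 0, 0.012, 0.082, 0.043, 1]])

```text
time: 10.9
tcp_pos: [0.5022, -0.0995, 0.526]
orientation: [0.215, 3.13, 0.004]
wrist_force: [0.3, 0.2, -0.1]
finger_gap: 0.0118
finger_force: 30.0
```

```bash
python3 - <<'E'
from h import *
print(r.observe()['tcp_pos']); plan([.4739,-.2693,.235],Rt(-8))
E
```

```text
[ 0.50216471 -0.09946886  0.52598364]
shift [ 0.059 -1.729  2.905] turn [0.0004 0.0006 0.0004]
```

Request:
apply_moves(targets=[[0.015, -0.4, 0.3, 0, 0, 0, 1], [0.03, -0.8, 0.6, 0, 0, 0, 1], [0.03, -0.86, 0.9, 0, 0, 0, 1], [0.03, -0.86, 0.9, 0, 0, 0, 1]])

```text
time: 11.3
tcp_pos: [0.4845, -0.1843, 0.4341]
orientation: [-0.22, -3.133, -0.007]
wrist_force: [-0.2, 0.5, -0.9]
finger_gap: 0.0118
finger_force: 30.0
```

Request:
apply_moves(targets=[[0.015, -0.4, 0.3, 0, 0, 0, 1], [0.03, -0.8, 0.6, 0, 0, 0, 1], [0.03, -0.86, 0.9, 0, 0, 0, 1], [0.03, -0.86, 0.9, 0, 0, 0, 1]])

```text
time: 11.7
tcp_pos: [0.4714, -0.2683, 0.3458]
orientation: [0.219, 3.132, 0.007]
wrist_force: [0.1, 0.1, -0.1]
finger_gap: 0.0119
finger_force: 30.0
```

Request:
apply_moves(targets=[[0, 0, 0.4, 0, 0, 0, 1], [0, 0, 0.8, 0, 0, 0, 1], [0, 0, 0.85, 0, 0, 0, 1], [0, 0, 0.85, 0, 0, 0, 1], [0, 0, 0.85, 0, 0, 0, 1]])

```text
time: 12.2
tcp_pos: [0.4749, -0.269, 0.2662]
orientation: [0.216, 3.123, -0.002]
wrist_force: [0.4, -0.1, -0.4]
finger_gap: 0.0117
finger_force: 30.0
```

```bash
python3 - <<'E'
from h import *
s=r.observe();print(s['tcp_pos']); plan([.4739,-.2693,.156],Rt(-8))
S=cap('side');tip=np.array(s['tcp_pos'])-[0,0,.145]
print(proj(S,tip)-[280,235],proj(S,[.4735,-.269,.07])-[280,235],proj(S,tip+[0,0,.055])-[280,235])
cv2.imwrite('pics/e.png',cv2.resize(S['image'][235:315,280:380],(800,600),interpolation=cv2.INTER_CUBIC)[:,:,::-1])
E
```

```text
[ 0.47490427 -0.26899266  0.26618098]
shift [ 0.022 -0.004  1.102] turn [-0.      0.0018  0.0002]
[53.54589945 34.6787123 ] [51.68363324 51.59675777] [55.09954342 15.83438721]
```

View pics/e.png

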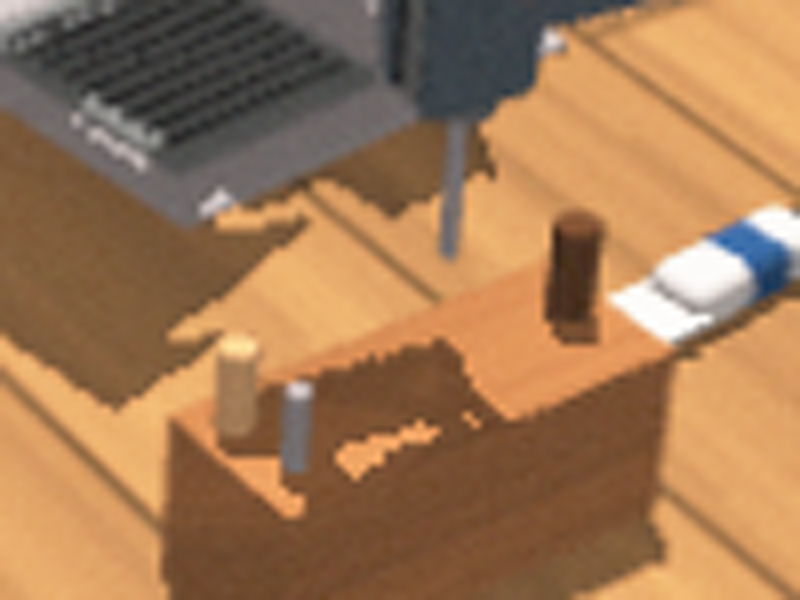

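```bash
python3 - <<'E'
from h import *
s=r.observe();S=cap('side');p=np.array(s['tcp_pos'])
tip=p-[0,0,.145]
R0=R.from_rotvec(s['orientation']).as_matrix(); tip=p+R0[:,2]*.145
J=(proj(S,tip-R0[:,0]*.01)-proj(S,tip))/10; print('px per mm along -tool x',J)
off=np.array([280+448/8-.5,235+258/7.5-.5])
print('exp',proj(S,tip),'meas',off,'e mm',(off-proj(S,tip))@J/(J@J))
c=np.array([(170,415),(292,518),(668,352)])/[8,7.5]-.5+[280,235]
P=[onz(S,*q,.07)[:2] for q in c]; print(P,np.linalg.norm(P[1]-P[0]),np.linalg.norm(P[2]-P[1]),'hole',(P[0]+P[2])/2)
g=cv2.cvtColor(S['image'],cv2.COLOR_RGB2HSV)[:,:,1]
print(g[256:272,328:345])
E
```

```text
px per mm along -tool x [ 0.36843863 -0.10623586]
exp [334.17376971 269.59119457] meas [335.5 268.9] e mm 3.8227051657126876
[array([ 0.40261209, -0.24006073]), array([ 0.40541729, -0.29985109]), array([ 0.55138632, -0.29352184])] 0.05985612968735205 0.1461061840127256 hole [ 0.4769992  -0.26679129]
[[136 134 132 140 136 135 137  82  18  15 114 140 129 139 141 142 139]
 [136 139 136 135 137 137 137  83  22  17 122 136 134 132 140 139 140]
 [140 139 138 141 139 134 139  65  15  22 120 141 143 135 141 140 140]
 [136 148 137 137 135 130 143  56  22  15 138 137 136 138 139 140 140]
 [134 133 138 134 136 135 133  68  19  54 137 137 135 135 135 139 140]
 [134 139 135 136 135 138 140  79  19  67 135 137 135 136 136 134 139]
 [130 134 134 135 140 141 134  67  13  68 136 135 133 136 136 138 137]
 [137 133 141 143 140 138 138  47  13  67 135 136 140 136 141 136 139]
 [141 141 138 141 140 137 135  47  13  91 132 139 133 134 136 138 139]
 [137 142 141 141 138 140 136  37  13  98 135 133 137 137 135 137 141]
 [141 139 135 139 139 142 130  36  19 100 136 134 133 136 136 137 136]
 [139 138 136 140 138 140 123  30  13 115 138 139 134 134 139 137 136]
 [137 140 140 137 141 140 125  31  18 122 139 141 136 133 134 133 136]
 [142 140 141 137 137 140 137 106  84 134 140 139 137 137 133 134 133]
 [139 132 138 139 142 140 139 139 135 144 138 142 139 137 140 135 135]
 [140 138 140 137 140 139 139 139 143 144 140 140 137 139 138 142 147]]
```

```bash
python3 - <<'E'
from h import *
plan([.472,-.2688,.157],Rt(-8))
E
```

```text
shift [0.038 0.    1.087] turn [-0.      0.0017  0.0002]
```

Request:
apply_moves(targets=[[0.03, 0, 0, 0, 0.0017, 0, 1], [0.03, 0, 0.2, 0, 0.0017, 0, 1], [0.035, 0, 0.4, 0, 0.0017, 0, 1], [0.035, 0, 0.5, 0, 0.0017, 0, 1], [0.035, 0, 0.6, 0, 0.0017, 0, 1], [0.035, 0, 0.6, 0, 0.0017, 0, 1]])

```text
time: 12.9
tcp_pos: [0.4707, -0.2684, 0.2023]
orientation: [-0.219, -3.13, -0.004]
wrist_force: [0.8, 0.6, -1.0]
finger_gap: 0.0119
finger_force: 30.0
```

```bash
python3 - <<'E'
from h import *
print(r.observe()['tcp_pos']);plan([.472,-.2688,.157],Rt(-8))
S=cap('side');g=cv2.cvtColor(S['image'],cv2.COLOR_RGB2HSV)[:,:,1]
print(g[268:292:2,322:346])
E
```

```text
[ 0.47065259 -0.2683565   0.20229669]
shift [-0.016 -0.004  0.453] turn [ 0.0004 -0.0007  0.    ]
[[141 140 123  95  13  13  10  42  51  42  44  49  52  45  44  36  57  46
   54  50  47 133 136 138]
 [137 139 140 139 133  63   7  49  52  48  42  48  45  42  43  49  42  43
   88  84 134 132 137 143]
 [136 135 135 137 138 136 101   7  50  50  42  17  14   3   7  54 136 140
  138 144 149 153 154 155]
 [136 135 134 135 135 134 138 135 136 125  26  18  74 128 141 150 148 150
  153 152 151 154 152 154]
 [131 133 133 134 134 134 137 139 136 123  32   9 132 151 154 156 156 153
  157 156 150 152 149 153]
 [133 137 131 132 132 141 148 144 144 102  22  23 138 155 154 153 152 153
  149 153 155 152 150 152]
 [144 141 146 143 145 150 150 143 147  63  17  13 145 157 151 149 151 153
  150 152 152 152 153 150]
 [146 153 146 153 148 146 155 153 136  55  15  49 142 144 157 151 153 150
  151 151 154 153 151 152]
 [149 150 154 161 149 153 152 147 152  22  11  79 146 150 145 151 152 150
  155 151 154 151 152 149]
 [162 142 145 143 153 148 149 156 142  18  15 115 154 147 155 147 145 154
  151 157 154 153 152 151]
 [155 155 154 155 153 153 149 153 153 134 125 146 156 152 146 151 150 153
  153 151 152 146 149 149]
 [150 152 154 148 143 154 146 149 154 145 154 150 148 151 153 146 145 151
  151 145 151 149 153 144]]
```

Request:
apply_moves(targets=[[0, 0, 0.15, 0, 0, 0, 1], [0, 0, 0.3, 0, 0, 0, 1], [0, 0, 0.4, 0, 0, 0, 1], [0, 0, 0.44, 0, 0, 0, 1], [0, 0, 0.44, 0, 0, 0, 1]])

```text
time: 13.45
tcp_pos: [0.4706, -0.2684, 0.159]
orientation: [-0.219, -3.13, -0.003]
wrist_force: [2.1, -0.3, -2.0]
finger_gap: 0.0115
finger_force: 30.0
```

Request:
apply_moves(targets=[[0, 0, 0.015, 0, 0, 0, 1], [0, 0, 0.03, 0, 0, 0, 1], [0, 0, 0.03, 0, 0, 0, 1]])

```text
time: 13.75
tcp_pos: [0.4705, -0.2684, 0.1563]
orientation: [-0.218, -3.131, -0.002]
wrist_force: [1.9, 0.2, 0.3]
finger_gap: 0.012
finger_force: 30.0
```

Request:
apply_moves(targets=[[0, 0, 0, 0, 0, 0, -1], [0, 0, 0, 0, 0, 0, -1], [0, 0, 0, 0, 0, 0, -1], [0, 0, 0, 0, 0, 0, -1], [0, 0, 0, 0, 0, 0, -1], [0, 0, 0, 0, 0, 0, -1]])

```text
time: 14.35
tcp_pos: [0.47, -0.2682, 0.1559]
orientation: [-0.218, -3.129, -0.003]
wrist_force: [-0.4, 0.0, 0.1]
finger_gap: 0.057
finger_force: 0.0
```

Request:
apply_moves(targets=[[0, 0, -0.3, 0, 0, 0, -1], [0, 0, -0.6, 0, 0, 0, -1], [0, 0, -1, 0, 0, 0, -1], [0, 0, -1, 0, 0, 0, -1]])

```text
time: 14.75
tcp_pos: [0.4727, -0.2698, 0.2613]
orientation: [0.218, 3.128, -0.005]
wrist_force: [0.6, -0.1, 0.0]
finger_gap: 0.0889
finger_force: 0.0
```

Request:
apply_moves(targets=[[0, 0, -0.5, 0, 0, 0, -1], [0, 0, -1, 0, 0, 0, -1], [0, 0, -1, 0, 0, 0, -1]])

```text
time: 15.05
tcp_pos: [0.4728, -0.2699, 0.3625]
orientation: [0.218, 3.126, -0.006]
wrist_force: [-0.4, 0.7, 0.2]
finger_gap: 0.0913
finger_force: 0.0
```

```bash
python3 - <<'E'
from h import *
s=r.observe();print(s['tcp_pos'],s['finger_gap'])
S=cap('side');t=cap('top')
A=cv2.resize(S['image'][235:315,290:370],(400,400),interpolation=cv2.INTER_CUBIC)
B=cv2.resize(S['image'][135:275,230:370],(400,400),interpolation=cv2.INTER_CUBIC)
cv2.imwrite('pics/f.png',np.hstack([A,B])[:,:,::-1])
Rg=Rt(9);print(Rg.T@(np.array([.4465,.2845,.4])-s['tcp_pos'])/.1);plan(s['tcp_pos'],Rg)
E
```

```text
[ 0.47283401 -0.26985679  0.36248979] 0.09134462120270921
[-0.60710709  5.51651286 -0.37510207]
shift [-0.019 -0.008 -0.06 ] turn [ 0.0002 -0.0004 -0.0472]
```

View pics/f.png

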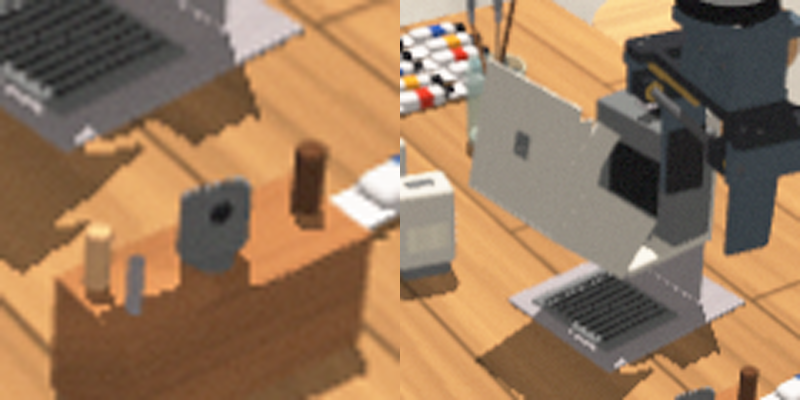

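The key stands seated in the block at crop (213,225) and the cover is fully open. Moving over the cartridge.

Request:
apply_moves(targets=[[0, 0, -0.25, 0, 0, -0.024, -1], [0, 0, -0.5, 0, 0, -0.047, -1], [0, 0, -0.5, 0, 0, -0.047, -1]])

```text
time: 15.45
tcp_pos: [0.4717, -0.2691, 0.4069]
orientation: [0.246, -3.13, -0.002]
wrist_force: [0.6, -0.3, 1.1]
finger_gap: 0.0911
finger_force: 0.0
```

Request:
apply_moves(targets=[[-0.05, 0.45, 0, 0, 0, 0, -1], [-0.1, 0.92, 0, 0, 0, 0, -1], [-0.1, 0.92, 0, 0, 0, 0, -1]])

```text
time: 15.75
tcp_pos: [0.4656, -0.1722, 0.404]
orientation: [0.248, -3.124, -0.011]
wrist_force: [0.5, -0.6, -0.1]
finger_gap: 0.0907
finger_force: 0.0
```

Request:
apply_moves(targets=[[-0.05, 0.45, 0, 0, 0, 0, -1], [-0.1, 0.92, 0, 0, 0, 0, -1], [-0.1, 0.92, 0, 0, 0, 0, -1]])

```text
time: 16.05
tcp_pos: [0.4615, -0.0803, 0.4045]
orientation: [0.25, -3.124, -0.009]
wrist_force: [0.2, -0.2, 0.2]
finger_gap: 0.0914
finger_force: 0.0
```

Request:
apply_moves(targets=[[-0.05, 0.45, 0, 0, 0, 0, -1], [-0.1, 0.92, 0, 0, 0, 0, -1], [-0.1, 0.92, 0, 0, 0, 0, -1]])

```text
time: 16.35
tcp_pos: [0.4575, 0.0117, 0.4049]
orientation: [0.251, -3.124, -0.008]
wrist_force: [-0.2, -0.3, -0.8]
finger_gap: 0.0909
finger_force: 0.0
```

Request:
apply_moves(targets=[[-0.05, 0.45, 0, 0, 0, 0, -1], [-0.1, 0.92, 0, 0, 0, 0, -1], [-0.1, 0.92, 0, 0, 0, 0, -1]])

```text
time: 16.65
tcp_pos: [0.4535, 0.1037, 0.4052]
orientation: [0.251, -3.125, -0.006]
wrist_force: [-0.4, -0.6, -0.8]
finger_gap: 0.0916
finger_force: 0.0
```

Request:
apply_moves(targets=[[-0.05, 0.45, 0, 0, 0, 0, -1], [-0.1, 0.92, 0, 0, 0, 0, -1], [-0.1, 0.92, 0, 0, 0, 0, -1]])

```text
time: 16.95
tcp_pos: [0.4495, 0.1958, 0.4053]
orientation: [0.25, -3.125, -0.005]
wrist_force: [0.6, -1.0, -0.5]
finger_gap: 0.0913
finger_force: 0.0
```

```bash
python3 - <<'E'
from h import *
S=cap('side')
# cartridge top in side view
m=(S['image'].min(2)>150).astype(np.uint8)
s=r.observe();print(s['time'],s['tcp_pos'],np.round(s['q'],2)); plan([.4465,.2845,.22],Rt(9))
c=Rt(9)
for a in(-.023,.023):
  for b in(-.032,.032): print(np.round(proj(S,np.array([.4465,.2845,.105])+c[:,0]*a+c[:,1]*b),1))
g=cv2.cvtColor(S['image'],cv2.COLOR_RGB2HSV)[:,:,1]; g[g>99]=99
print('\n'.join(' '.join('%2d'%v for v in row) for row in g[176:216,204:238]))
E
```

```text
17.0 [0.44954205 0.19368768 0.40544694] [ 0.38  0.13  1.53  0.    1.48 -1.35]
shift [-0.125  0.899  1.855] turn [ 0.0002 -0.001   0.0002]
[231.4 184.6]
[219.5 177.3]
[219.3 189.3]
[207.5 181.7]
99 99 99 99 99 99 99 99 99 99 99 99 99 99 99 99 99 99 99 99 99 99 99 99 99 99 99 99 99 99 99 99 99 99
99 99 99 99 99 99 99 99 99 99 99 99 99 99 99 99 99 99 99 99 99 99 99 99 99 99 99 99 99 99 99 99 99 99
99 99 99 99 99 99 99 99 99 99 99 99 99 99 75 52 53 58 99 99 99 99 99 99 99 99 99 99 99 99 99 99 99 99
99 99 99 99 99 99 99 99 99 99 99 92 66 46 21 13 14 14 31 71 99 99 99 99 99 99 99 99 99 99 99 99 99 99
99 99 99 99 99 99 99 99 99 80 50 29 18 16 17 23 22 17 14 20 39 84 99 99 99 99 99 99 99 99 99 99 99 99
99 99 99 99 99 99 95 59 40 25 15 15 17 26 15 12 11 23 22 15 13 25 64 99 99 99 99 99 99 99 99 99 99 99
99 99 99 99 99 99 58 22 18 15 14 15 20 22 13  7  7  9 16 25 18 14 22 39 71 99 99 99 99 99 99 99 99 99
99 99 99 99 99 99 62 31 29 18 16 14 14 17 24 16 12  9  7  7 23 18 18 15 21 45 82 99 99 99 99 99 99 99
99 99 99 99 99 99 67 29 28 30 21 17 15 14 15 18 21 13 17 25 20 18 17 15 15 17 34 87 99 99 
[... 2473 characters left out ...]
9 99 99 99 99 99 10 13 26 24 30 34 31 31 29 32 29 29 31 29 31 28 35 31 31 31 34 34 31 32
65 99 99 99 99 99 99 99 99 99 40 20  7 20 30 31 32 34 32 28 25 30 28 28 33 32 28 31 26 32 33 31 33 29
56 99 99 99 99 99 99 99 99 99 99 72 20  7 13 20 26 30 33 30 27 25 25 31 27 30 29 31 32 32 33 33 33 35
47 99 99 99 99 99 99 99 99 99 99 99 92 31 13  3 21 27 21 24 25 25 24 26 25 30 33 35 33 32 31 31 34 34
38 99 99 99 99 99 99 99 99 99 99 99 99 99 53 20  3  6 15  6 10 26 27 29 29 28 31 33 29 33 33 34 29 31
24 89 99 99 99 99 99 99 99 99 99 99 99 99 99 70 30  0  3 10  7 32 34 28 25 29 26 31 32 33 34 35 33 40
23 76 99 99 99 99 99 99 99 99 99 99 99 99 99 99 90 42 10 28 81 56 37 26 29 29 31 33 35 40 40 41 41 43
```

Request:
apply_moves(targets=[[-0.05, 0.45, 0, 0, -0.001, 0, -1], [-0.1, 0.88, 0.1, 0, -0.001, 0, -1], [-0.1, 0.88, 0.4, 0, -0.001, 0, -1], [-0.1, 0.88, 0.8, 0, -0.001, 0, -1], [-0.1, 0.88, 1, 0, -0.001, 0, -1], [-0.1, 0.88, 1, 0, -0.001, 0, -1]])

```text
time: 17.6
tcp_pos: [0.4444, 0.2791, 0.3035]
orientation: [0.241, -3.127, 0.003]
wrist_force: [-0.4, -0.4, 0.8]
finger_gap: 0.0911
finger_force: 0.0
```

```bash
python3 - <<'E'
from h import *
s=r.observe();print(s['time'],s['tcp_pos']); plan([.448,.2825,.22],Rt(9));plan([.448,.2825,.152],Rt(9))
E
```

```text
17.6 [0.44440275 0.27906698 0.30350019]
shift [-0.045  0.03   0.835] turn [-0.0002 -0.0008 -0.0005]
shift [-0.049  0.03   1.515] turn [-0.0002 -0.0008 -0.0005]
```

Request:
apply_moves(targets=[[-0.04, 0.03, 0.3, 0, -0.0008, 0, -1], [-0.045, 0.03, 0.6, 0, -0.0008, 0, -1], [-0.045, 0.03, 0.8, 0, -0.0008, 0, -1], [-0.045, 0.03, 0.8, 0, -0.0008, 0, -1]])

```text
time: 18.0
tcp_pos: [0.449, 0.2841, 0.2258]
orientation: [-0.242, 3.129, 0.001]
wrist_force: [-0.2, 0.0, -0.2]
finger_gap: 0.0913
finger_force: 0.0
```

```bash
python3 - <<'E'
from h import *
s=r.observe();print(s['time'],s['tcp_pos']); plan([.448,.2825,.152],Rt(9))
E
```

```text
18.0 [0.44900815 0.28405232 0.22579402]
shift [ 0.015 -0.014  0.738] turn [ 0.0001  0.0005 -0.0005]
```

Request:
apply_moves(targets=[[0.01, -0.015, 0.2, 0, 0, 0, -1], [0.01, -0.015, 0.4, 0, 0, 0, -1], [0.01, -0.015, 0.6, 0, 0, 0, -1], [0.01, -0.015, 0.7, 0, 0, 0, -1], [0.01, -0.015, 0.73, 0, 0, 0, -1], [0.01, -0.015, 0.73, 0, 0, 0, 1], [0.01, -0.015, 0.73, 0, 0, 0, 1], [0.01, -0.015, 0.73, 0, 0, 0, 1], [0.01, -0.015, 0.73, 0, 0, 0, 1], [0.01, -0.015, 0.73, 0, 0, 0, 1], [0.01, -0.015, 0.73, 0, 0, 0, 1], [0.01, -0.015, 0.73, 0, 0, 0, 1], [0.01, -0.015, 0.73, 0, 0, 0, 1]])

```text
time: 19.3
tcp_pos: [0.4492, 0.2851, 0.1551]
orientation: [-0.244, 3.123, 0.007]
wrist_force: [-0.0, 1.1, 5.8]
finger_gap: 0.0644
finger_force: 29.9
```

Request:
apply_moves(targets=[[0, 0, -0.1, 0, 0, 0, 1], [0, 0, -0.4, 0, 0, 0, 1], [0, 0, -0.8, 0, 0, 0, 1], [0, 0, -1, 0, 0, 0, 1], [0, 0, -1, 0, 0, 0, 1]])

```text
time: 19.8
tcp_pos: [0.449, 0.2847, 0.2572]
orientation: [-0.244, 3.12, 0.009]
wrist_force: [0.5, 0.3, -3.1]
finger_gap: 0.064
finger_force: 29.9
```

Request:
apply_moves(targets=[[0, 0, -0.4, 0, 0, 0, 1], [0, 0, -0.8, 0, 0, 0, 1], [0, 0, -1, 0, 0, 0, 1], [0, 0, -1, 0, 0, 0, 1]])

```text
time: 20.2
tcp_pos: [0.4479, 0.2841, 0.3556]
orientation: [-0.244, 3.122, 0.008]
wrist_force: [0.6, 0.6, -2.8]
finger_gap: 0.0641
finger_force: 29.9
```

```bash
python3 - <<'E'
from h import *
s=r.observe();print(s['time'],s['tcp_pos'],s['finger_gap'],s['wrist_force'])
S=cap('side'); np.save('lift.npy',S['image'])
# seat: hinge 56 in front of slot, 28 in front of seat -> seat = slot - 28mm along x
a=np.radians(8); x=np.array([np.cos(a),np.sin(a),0]); seat=np.array([.595,.004,0])-.028*x; seat[2]=.095; print('seat',seat)
R0=R.from_rotvec(s['orientation']).as_matrix(); o=np.array(s['tcp_pos'])
for X in(-.019,.019):
  for Y in(-.026,.026): print('collar',np.round(proj(S,o+R0@[X,Y,.155]),1))
for X in(-.023,.023):
  for Y in(-.032,.032): print('body low',np.round(proj(S,o+R0@[X,Y,.14]),1))
c=proj(S,o+R0@[0,0,.1]).astype(int); print(c); x0,y0=c-[50,50]
cv2.imwrite('pics/g.png',cv2.resize(S['image'][y0:y0+100,x0:x0+100],(600,600),interpolation=cv2.INTER_CUBIC)[:,:,::-1])
E
```

```text
20.2 [0.44785641 0.28407101 0.35561846] 0.06414279245292007 [ 0.6361343   0.5796352  -2.82160013]
seat [5.67272494e-01 1.03153173e-04 9.50000000e-02]
collar [228.9 156.2]
collar [219.  150.5]
collar [218.5 159.8]
collar [208.7 154. ]
body low [230.9 152. ]
body low [218.6 145.1]
body low [218.3 156.3]
body low [206.2 149.3]
[217 138]
```

View pics/g.png

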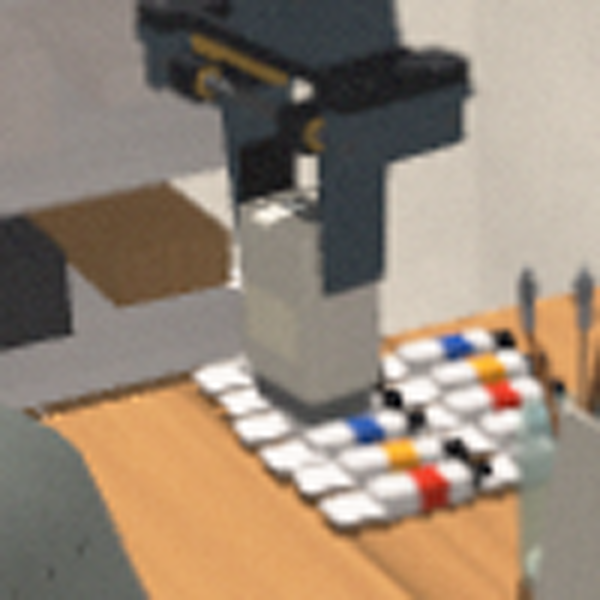

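The cartridge hangs upright in the grip. The low corner at about (230,151) sits within a pixel or so of prediction. I'll check the seat numerically in the top view, where it's visible with the cover open.

```bash
python3 - <<'E'
from h import *
t=cap('top'); g=cv2.cvtColor(t['image'],cv2.COLOR_RGB2GRAY)
c=proj(t,[.5673,.0001,.095]); print('seat px',c)
a=np.radians(8);x=np.array([np.cos(a),np.sin(a),0]);y=np.array([-np.sin(a),np.cos(a),0]);o=np.array([.5673,.0001,.105])
for i in(-.023,.023):
  for j in(-.03,.03): print(i,j,np.round(proj(t,o+x*i+y*j),1))
u,v=c.astype(int); print(u-20,v-17); print('\n'.join('%3d: '%(v-17+k)+' '.join('%3d'%q for q in row) for k,row in enumerate(g[v-17:v+15,u-20:u+21])))
R0=Rt(8); s=r.observe(); print((np.array([.567,.0005,.36])-s['tcp_pos'])@R0/.1); plan(s['tcp_pos'],R0)
E
```

```text
seat px [283.45432343 196.23256901]
-0.023 -0.03 [296.9 203.4]
-0.023 0.03 [272.1 206.1]
0.023 -0.03 [294.7 184.8]
0.023 0.03 [270.1 187.5]
263 179
179:  75  76  77  70  59  44  48  51  49  51  50  48  48  48  50  49  49  50  50  48  51  51  49  52  49  48  52  50  48  50  49  50  46  50  60  77  71  73  72  72  73
180:  74  74  76  75  59  47  49  47  46  47  50  50  52  51  50  49  49  51  50  49  46  50  50  49  48  51  44  48  47  51  48  50  46  51  61  76  76  73  75  72  68
181:  76  75  75  74  70  49  55  49  54  53  52  50  52  49  48  48  50  51  50  48  48  50  48  48  50  48  48  48  42  44  46  52  47  54  65  71  70  69  68  68  65
182:  74  75  75  77  72  45  51  48  50  51  46  47  47  48  49  48  49  46  49  48  42  45  51  55  51  56  53  61  60  62  63  62  62  75  80  90  89  92 106 107 121
183:  74  75  75  77  71  50  48  46  48  49  43  48  50  51  51  53  55  57  57  62  63  62  64  69  80  78  92  96 101 111 115 126 124 120 128 127 129 129 131 135 140
184:  75  75  74  74  70  56  54  53  60  56  63  64  62  68  77  84  92  92  97 109 119 128 127 124 117 11
[... 3838 characters left out ...]
96 100 104 111 104 105 110 110 121 118 115 114 117 105 110 105 100 106 131 132 128 124 121 112 115 122 126 133
208: 133 131 146 223 254 249 248 250 226 118 107 113 117 116 111 113 115  99 102 108 107 100 102 106  99  87  75  96  84  66  90 145 144 146 144 147 144 142 135 135 127
209: 133 133 127 157 227 202 184 172 148 108  93  98 128 130 111 102  95  73  83  91  86  57  64  86  78  54  54  84  81  56  80 139 130 128 123 117 116 111 105 105 123
210: 129 123  93 110 149 132 118 110 111 121 123 126 139 142 107  79  76  43  70  87  78  48  59  86  78  56  57  86  80  61  68 135 142 134 139 162 168 194 194 200 225
[-0.79757906 -2.96879555 -0.07923402]
shift [0. 0. 0.] turn [0.0002 0.0006 0.0026]
```

The pocket edges are at columns 271 and 297 and rows 186 to 206. The round drain is centred at about (283.3,196.5), against a predicted seat at (283.5,196.2), so the seat position holds to about 1 mm. Carrying the cartridge over, high.

Request:
apply_moves(targets=[[0, 0, -0.4, 0, 0, 0.001, 1], [0, 0, -0.8, 0, 0, 0.002, 1], [0, 0, -1, 0, 0, 0.0026, 1], [0, 0, -1, 0, 0, 0.0026, 1]])

```text
time: 20.7
tcp_pos: [0.4471, 0.2837, 0.4546]
orientation: [-0.219, 3.125, 0.007]
wrist_force: [-1.1, 0.1, -2.8]
finger_gap: 0.0639
finger_force: 29.9
```

Request:
apply_moves(targets=[[-0.05, -0.25, -0.1, 0, 0, 0, 1], [-0.15, -0.6, -0.1, 0, 0, 0, 1], [-0.26, -0.98, -0.1, 0, 0, 0, 1], [-0.26, -0.98, -0.1, 0, 0, 0, 1]])

```text
time: 21.1
tcp_pos: [0.487, 0.1863, 0.4601]
orientation: [-0.211, 3.133, -0.001]
wrist_force: [0.0, 0.2, -1.7]
finger_gap: 0.064
finger_force: 29.9
```

Request:
apply_moves(targets=[[-0.1, -0.35, 0, 0, 0, 0, 1], [-0.2, -0.7, 0, 0, 0, 0, 1], [-0.26, -0.98, 0, 0, 0, 0, 1], [-0.26, -0.98, 0, 0, 0, 0, 1]])

```text
time: 21.5
tcp_pos: [0.526, 0.0941, 0.4603]
orientation: [-0.213, 3.133, 0.003]
wrist_force: [-0.2, 1.1, -2.3]
finger_gap: 0.064
finger_force: 29.9
```

Request:
apply_moves(targets=[[-0.1, -0.35, 0, 0, 0, 0, 1], [-0.2, -0.7, 0, 0, 0, 0, 1], [-0.26, -0.95, 0, 0, 0, 0, 1], [-0.26, -0.98, 0, 0, 0, 0, 1], [-0.26, -0.98, 0, 0, 0, 0, 1]])

```text
time: 22.0
tcp_pos: [0.5646, 0.0036, 0.4616]
orientation: [-0.218, 3.131, 0.008]
wrist_force: [-0.8, 0.3, -2.6]
finger_gap: 0.0639
finger_force: 29.9
```

```bash
python3 - <<'E'
from h import *
s=r.observe();print(s['time'],s['tcp_pos'],s['wrist_force']);plan([.566,.0003,.37],Rt(8))
E
```

```text
22.0 [0.56457899 0.00361293 0.46163592] [-0.84251735  0.29973508 -2.61542908]
shift [-0.007 -0.039  0.916] turn [ 0.0008  0.0005 -0.0001]
```

Request:
apply_moves(targets=[[-0.01, -0.035, 0.2, 0, 0, 0, 1], [-0.01, -0.035, 0.5, 0, 0, 0, 1], [-0.01, -0.035, 0.8, 0, 0, 0, 1], [-0.01, -0.035, 0.9, 0, 0, 0, 1], [-0.01, -0.035, 0.9, 0, 0, 0, 1], [-0.01, -0.035, 0.9, 0, 0, 0, 1]])

```text
time: 22.6
tcp_pos: [0.5672, 0.0009, 0.3752]
orientation: [-0.22, 3.125, 0.006]
wrist_force: [-0.0, 0.2, -1.9]
finger_gap: 0.0639
finger_force: 29.9
```

```bash
python3 - <<'E'
from h import *
s=r.observe();print(s['time'],s['tcp_pos'],s['wrist_force']);plan([.566,.0003,.28],Rt(8))
S=cap('side');R0=R.from_rotvec(s['orientation']).as_matrix(); o=np.array(s['tcp_pos'])
for X in(-.023,.023):
  for Y in(-.032,.032): print('body low',np.round(proj(S,o+R0@[X,Y,.14]),1))
g=cv2.cvtColor(S['image'],cv2.COLOR_RGB2GRAY);c=proj(S,o+R0@[0,0,.14]).astype(int);print(c-[18,10])
print('\n'.join(' '.join('%3d'%q for q in row) for row in g[c[1]-10:c[1]+16,c[0]-18:c[0]+18]))
E
```

```text
22.6 [0.56718539 0.00091453 0.37517698] [-0.04020258  0.1520943  -1.92893366]
shift [ 0.021 -0.007  0.952] turn [0.0005 0.0015 0.0002]
body low [318.4 174.3]
body low [302.5 165.9]
body low [305.7 179.5]
body low [289.9 170.8]
[286 162]
181 179 179 182 179 159 144 149 156 151 151 150 152 154 155 153 153 151 146 140 146 144 140 143 141 142 143 144 145 143 144 141 121 104 101 100
187 184 181 180 179 161 145 150 154 150 150 151 151 155 154 153 151 151 144 141 141 148 141 142 143 142 144 143 141 142 140 143 129 141 122 123
187 186 185 183 181 156 144 151 153 153 147 150 152 152 155 153 149 153 145 142 145 144 145 143 142 142 142 144 142 141 142 145 137 181 134 146
184 187 186 185 184 156 143 141 148 147 149 152 153 155 157 154 151 151 146 144 144 143 143 141 143 141 140 142 143 146 141 140 153 175 147 155
183 183 183 189 187 159 141 138 142 145 149 152 152 153 156 152 151 154 144 142 145 145 143 142 142 143 142 140 142 139 142 142 166 170 167 167
181 184 185 183 187 160 143 139 141 138 143 144 148 155 155 154 151 154 146 141 144 147 142 142 145 144 142 140 144 144 142 142 159 167 168 169
[... 2180 characters left out ...]
 142 143 142 141 142 142 141 142 140 146 143 142 143 141 141 115  84  76  77  76  74  74  73  78  79  76  76  79  80  80  77
141 143 143 144 140 144 140 143 143 141 146 142 141 141 142 142 140 141 142 121  81  59  67  75  79  73  74  80  75  78  76  78  78  75  75  79
143 141 140 142 143 141 140 143 141 144 143 141 145 145 141 144 141 145 131  86  36  25  42  57  70  75  78  76  76  77  74  77  76  80  76  75
141 143 143 145 143 142 141 142 141 144 145 141 143 142 141 141 140 144 106  52  28  23  25  28  46  60  72  75  81  75  77  77  79  77  78  76
141 145 143 142 145 143 142 142 144 141 142 140 142 141 140 142 145 132  74  29  22  19  28  23  24  33  55  65  74  76  75  75  76  74  77  80
```

Request:
apply_moves(targets=[[0.015, -0.005, 0.2, 0.0005, 0.0012, 0, 1], [0.015, -0.005, 0.4, 0.0005, 0.0012, 0, 1], [0.015, -0.005, 0.6, 0.0005, 0.0012, 0, 1], [0.015, -0.005, 0.8, 0.0005, 0.0012, 0, 1], [0.015, -0.005, 0.9, 0.0005, 0.0012, 0, 1], [0.015, -0.005, 0.9, 0.0005, 0.0012, 0, 1], [0.015, -0.005, 0.9, 0.0005, 0.0012, 0, 1]])

```text
time: 23.35
tcp_pos: [0.5668, -0.0001, 0.2853]
orientation: [-0.219, 3.132, -0.0]
wrist_force: [-0.5, 0.3, -2.1]
finger_gap: 0.0638
finger_force: 29.9
```

```bash
python3 - <<'E'
from h import *
s=r.observe();print(s['time'],s['tcp_pos'],s['wrist_force']);plan([.566,.0003,.25],Rt(8))
E
```

```text
23.35 [ 5.66764828e-01 -1.15043842e-04  2.85331131e-01] [-0.47404741  0.26725563 -2.13717489]
shift [0.008 0.005 0.353] turn [-0.0001  0.0004  0.    ]
```

Request:
apply_moves(targets=[[0.005, 0.004, 0.08, 0, 0, 0, 1], [0.005, 0.004, 0.15, 0, 0, 0, 1], [0.005, 0.004, 0.2, 0, 0, 0, 1], [0.005, 0.004, 0.25, 0, 0, 0, 1], [0.005, 0.004, 0.3, 0, 0, 0, 1], [0.005, 0.004, 0.3, 0, 0, 0, 1]])

```text
time: 23.95
tcp_pos: [0.5682, 0.0012, 0.2577]
orientation: [-0.217, 3.124, 0.003]
wrist_force: [2.2, 3.4, 11.1]
finger_gap: 0.0639
finger_force: 30.0
```

```bash
python3 - <<'E'
from h import *
S=cap('side');R0=R.from_rotvec([-.22,3.125,.006]).as_matrix(); o=np.array([.5672,.0009,.3752])
for h in(.155,.152):
 for ti in(0,2):
  Q=R0@R.from_euler('y',ti,degrees=True).as_matrix()
  p=o+R0@[0,0,.06]
  for X,Y,n in((-.019,-.026,'right'),(-.019,.026,'back'),(.019,-.026,'front'),(.019,.026,'left')): print(h,ti,n,np.round(proj(S,p+Q@[X-.001,Y,h-.06]),1),'low',np.round(proj(S,p+Q@[X*23/19-.001,Y*32/26,h-.075]),1))
s=r.observe();print(s['tcp_pos'],s['wrist_force'],s['moment'])
E
```

```text
0.155 0 right [315.8 178.7] low [318.6 174.2]
0.155 0 back [303.  171.8] low [302.8 165.8]
0.155 0 front [305.4 183. ] low [306.  179.4]
0.155 0 left [292.6 175.9] low [290.2 170.7]
0.155 2 right [314.9 179.3] low [317.9 174.8]
0.155 2 back [302.1 172.4] low [302.  166.4]
0.155 2 front [304.5 183.2] low [305.2 179.4]
0.155 2 left [291.7 176. ] low [289.4 170.7]
0.152 0 right [315.9 177.8] low [318.7 173.2]
0.152 0 back [303.  170.9] low [302.8 164.9]
0.152 0 front [305.5 182. ] low [306.  178.4]
0.152 0 left [292.7 174.9] low [290.2 169.7]
0.152 2 right [315.  178.3] low [318.  173.8]
0.152 2 back [302.1 171.4] low [302.  165.4]
0.152 2 front [304.6 182.2] low [305.3 178.4]
0.152 2 left [291.8 175.1] low [289.5 169.7]
[0.56816419 0.00124159 0.25773834] [ 1.9492257   4.15507529 11.53221219] [ 0.82511548 -0.11199168 -0.02901259]
```

Request:
apply_moves(targets=[[0, 0, -0.04, 0, 0, 0, 1], [-0.02, 0.025, -0.04, 0, 0, 0, 1], [-0.02, 0.025, -0.02, 0, 0, 0, 1], [-0.02, 0.025, 0, 0, 0, 0, 1], [-0.02, 0.025, 0.02, 0, 0, 0, 1], [-0.02, 0.025, 0.02, 0, 0, 0, 1]])

```text
time: 24.6
tcp_pos: [0.5699, 0.0036, 0.2562]
orientation: [-0.218, 3.124, 0.001]
wrist_force: [1.0, 3.0, 17.8]
finger_gap: 0.0638
finger_force: 30.0
```

```bash
python3 - <<'E'
from h import *
s=r.observe();print(s['tcp_pos'],s['wrist_force'],s['moment']);plan([.566,.0003,.25],Rt(8))
E
```

```text
[0.56990822 0.00357856 0.25624756] [ 1.04962993  2.98371186 17.75394281] [ 0.51901548  0.11801982 -0.03582254]
shift [ 0.044 -0.027  0.062] turn [ 0.      0.0016 -0.0001]
```

Request:
apply_moves(targets=[[0, 0, -0.05, 0, 0, 0, 1], [0, 0, -0.1, 0, 0, 0, 1], [-0.03, -0.025, -0.1, 0, 0.001, 0, 1], [-0.03, -0.025, -0.1, 0, 0.001, 0, 1]])

```text
time: 25.0
tcp_pos: [0.5707, 0.0006, 0.2611]
orientation: [0.218, -3.126, 0.001]
wrist_force: [-0.6, -0.2, -2.1]
finger_gap: 0.0635
finger_force: 30.0
```

```bash
python3 - <<'E'
from h import *
s=r.observe();print(s['tcp_pos'],s['wrist_force'],s['moment']);plan([.571,.0003,.25],Rt(8))
S=cap('side');R0=R.from_rotvec(s['orientation']).as_matrix(); o=np.array(s['tcp_pos'])
g=cv2.cvtColor(S['image'],cv2.COLOR_RGB2GRAY)
# top of the cartridge & surroundings
for X in(-.023,.023):
  for Y in(-.032,.032): print('top',np.round(proj(S,o+R0@[X,Y,.048]),1))
t=cap('top'); gt=cv2.cvtColor(t['image'],cv2.COLOR_RGB2GRAY); 
np.savez('seat.npz',s=S['image'],t=t['image'])
c=proj(S,o+R0@[0,0,.09]).astype(int); print(c-[20,16]); print('\n'.join(' '.join('%3d'%q for q in row) for row in g[c[1]-16:c[1]+20:2,c[0]-20:c[0]+20]))
E
```

```text
[0.57069674 0.00059193 0.26105525] [-0.61414074 -0.21450086 -2.05793491] [ 0.04290728  0.01532235 -0.0011758 ]
shift [-0.003 -0.003  0.111] turn [-0.     -0.0013 -0.    ]
top [318.8 181.7]
top [303.  173.2]
top [306.2 186.6]
top [290.5 177.9]
[283 177]
143 145 142 147 142 146 143 146 144 142 151 133 142 175 154 157 145 139 128 137 118 112 127 198 209 135  92  68  65  64  61  61  63  63  64  65  63  65  72 116
143 143 143 142 144 146 142 144 144 143 143 143 143 143 170 183 156 142 146 146 149 150 102  83  99 199 137  74  60  64  65  65  64  60  58  62  66  63  79 142
144 145 144 146 143 143 145 142 143 144 142 145 142 148 175 154 140 147 143 142 144 131 110  93  75  79  67  63  62  65  64  59  59  62  62  63  64  62  98 138
144 143 146 147 146 144 146 143 142 143 142 143 143 145 142 145 144 142 142 143 143 146 142 142 143 136 100  68  64  64  60  64  63  61  65  66  61  63  76  82
141 144 142 149 143 145 144 147 143 145 145 151 146 145 145 145 142 144 146 142 144 142 146 144 146 142  90  65  63  61  63  63  66  61  60  64  63  65  74  76
145 144 143 143 148 146 146 143 144 144 151 148
[... 1332 characters left out ...]
 143 144 144 145 144 143 143 143  76  26  24  23  59  77  79
141 144 144 146 141 144 144 144 144 143 142 142 146 144 144 147 141 143 141 144 144 144 147 143 143 143 143 141 145 145 143 144 107  48  20  16  19  57  71  77
140 145 147 143 146 144 144 144 142 141 143 142 143 143 143 145 143 143 144 141 143 138 142 144 145 142 144 145 141 144 142 142  81  34  21  24  29  64  77  76
141 144 145 145 144 145 143 152 148 145 141 144 145 144 142 145 141 146 144 144 145 143 144 145 144 145 145 143 143 143 143 144 108  70  48  32  27  70  78  78
144 142 145 143 144 144 143 141 142 147 142 144 146 143 143 143 145 143 145 144 142 143 145 145 144 143 141 142 145 142 145 144 143 137 128 109  85  76  76  77
```

Request:
apply_moves(targets=[[0, 0, 0, 0, -0.001, 0, 1], [0, 0, 0.03, 0, -0.001, 0, 1], [0, 0, 0.05, 0, -0.001, 0, 1], [0, 0, 0.07, 0, -0.001, 0, 1], [0, 0, 0.08, 0, -0.001, 0, 1], [0, 0, 0.08, 0, -0.001, 0, 1]])

```text
time: 25.7
tcp_pos: [0.5706, 0.001, 0.2561]
orientation: [-0.219, 3.132, 0.0]
wrist_force: [-1.9, 0.1, 8.5]
finger_gap: 0.0637
finger_force: 30.0
```

```bash
python3 - <<'E'
from h import *
s=r.observe();print(s['tcp_pos'],s['wrist_force'],s['moment']);plan([.571,.0003,.25],Rt(8))
E
```

```text
[0.57055756 0.00097727 0.25605144] [-1.94136798  0.06422229  8.53544687] [ 0.07500743  0.74816577 -0.03147631]
shift [-0.003 -0.007  0.061] turn [-0.      0.0003  0.    ]
```

Request:
apply_moves(targets=[[0, 0, -0.3, 0, 0, 0, 1], [0, 0, -0.6, 0, 0, 0, 1], [0, 0, -1, 0, 0, 0, 1], [0, 0, -1, 0, 0, 0, 1], [0, 0, -1, 0, 0, 0, 1]])

```text
time: 26.2
tcp_pos: [0.5704, 0.0009, 0.3544]
orientation: [-0.219, 3.133, -0.0]
wrist_force: [-0.1, 0.3, -3.0]
finger_gap: 0.0636
finger_force: 30.0
```

```bash
cat > m.py <<'E'
from h import *
import sys
def edges(S,o,R0,h):
    g=cv2.GaussianBlur(cv2.cvtColor(S['image'],cv2.COLOR_RGB2GRAY),(1,3),0).astype(float)
    for n,X,Y in(('L',.023,.032),('F',.023,-.032),('R',-.023,-.032)):
        out=[]
        for z in np.arange(h-.085,h-.015,.01):
            u,v=proj(S,o+R0@[X,Y,z]); v=int(round(v)); u0=int(round(u)); row=g[v,u0-5:u0+7]; gr=np.abs(np.diff(row)); k=gr.argmax()
            w=gr[max(k-1,0):k+2]; kk=(np.arange(max(k-1,0),max(k-1,0)+len(w))@w)/w.sum(); out.append((round(u0-5+kk+.5-u,1),int(gr[k])))
        print(n,out)
E
python3 - <<'E'
from m import *
s=r.observe();o=np.array(s['tcp_pos']);R0=R.from_rotvec(s['orientation']).as_matrix();print(s['time'],o,s['wrist_force'],s['moment'])
edges(cap('side'),o,R0,.155)
S=cap('side');print('lift');S['image']=np.load('lift.npy');edges(S,np.array([.44786,.28407,.35562]),R.from_rotvec([-.244,3.122,.008]).as_matrix(),.155)
S=cap('side');g=cv2.cvtColor(S['image'],cv2.COLOR_RGB2GRAY);c=proj(S,o+R0@[0,0,.14]).astype(int);print(c-[18,4],[np.round(proj(S,o+R0@[X,Y,.155]),1).tolist() for X,Y in((.019,.026),(.019,-.026),(-.019,-.026))])
print('\n'.join(' '.join('%3d'%q for q in row) for row in g[c[1]-4:c[1]+15,c[0]-18:c[0]+18]))
E
```

```text
26.2 [0.57040055 0.00088239 0.35435882] [-0.13301801  0.32771339 -3.04241666] [-0.00176487  0.0298433  -0.02259013]
L [(np.float64(0.4), 48), (np.float64(0.4), 15), (np.float64(0.3), 23), (np.float64(-0.0), 28), (np.float64(-0.3), 26), (np.float64(-1.1), 23), (np.float64(1.1), 13), (np.float64(2.3), 23)]
F [(np.float64(2.6), 52), (np.float64(3.1), 9), (np.float64(-3.3), 10), (np.float64(-3.5), 7), (np.float64(-3.8), 5), (np.float64(-2.0), 3), (np.float64(4.0), 12), (np.float64(-1.9), 28)]
R [(np.float64(1.7), 60), (np.float64(1.7), 35), (np.float64(-0.8), 30), (np.float64(4.0), 23), (np.float64(1.3), 40), (np.float64(-1.9), 40), (np.float64(-2.2), 21), (np.float64(-3.2), 26)]
lift
L [(np.float64(0.0), 38), (np.float64(0.6), 59), (np.float64(-0.3), 66), (np.float64(1.2), 5), (np.float64(2.2), 10), (np.float64(2.1), 6), (np.float64(1.4), 13), (np.float64(0.4), 35)]
F [(np.float64(3.1), 51), (np.float64(-3.5), 6), (np.float64(-1.6), 4), (np.float64(-1.7), 7), (np.float64(-3.8), 4), (np.float64(-4.1), 3), (np.float64(-3.5), 15), (np.float64(-4.4), 39)]
R [(np.float64(0.9), 96), (np.float
[... 2250 characters left out ...]
 144 144 144 143 142 144 143 140 138 141 145 128  89  69  62  56  48  37  25  18  26  17  25  31  45  58  70  76  75  75  76
144 141 140 142 142 141 141 143 143 141 145 143 143 144 145 137 105  66  44  32  25  26  25  25  24  15  23  26  25  24  28  45  60  69  75  74
143 139 140 144 144 144 143 141 142 142 143 142 144 141 140 119  87  45  29  24  22  23  21  25  27  24  22  20  22  25  28  16  29  45  61  72
144 145 143 142 142 141 143 142 142 142 143 143 142 145 137  99  81  48  26  19  19  28  26  15  25  25  29  20  22  22  19  25  25  23  36  72
141 142 143 143 144 143 141 142 144 143 141 143 142 141 121  88  76  43  30  28  21  28  24  25  27  26  27  21  19  28  19  20  23  21  30  72
```

Request:
apply_moves(targets=[[0, 0, -0.4, 0, 0, 0, 1], [0, 0, -0.8, 0, 0, 0, 1], [0, 0, -1, 0, 0, 0, 1], [0, 0, -1, 0, 0, 0, 1], [0, 0, -1, 0, 0, 0, 1]])

```text
time: 26.85
tcp_pos: [0.5702, 0.0008, 0.452]
orientation: [0.219, -3.131, -0.001]
wrist_force: [-0.1, -0.9, -3.4]
finger_gap: 0.0636
finger_force: 30.0
```

```bash
python3 - <<'E'
from m import *
s=r.observe();o=np.array(s['tcp_pos']);R0=R.from_rotvec(s['orientation']).as_matrix();print(s['time'],o,s['orientation'])
S=cap('side');edges(S,o,R0,.155)
g=cv2.cvtColor(S['image'],cv2.COLOR_RGB2GRAY)
for n,X,Y in(('L',.023,.032),('R',-.023,-.032)):
  for z in(.09,.1,.11,.12,.13,.136,.145,.15):
    k=1 if z<.14 else .82
    u,v=proj(S,o+R0@[X*k,Y*k,z]); u0=int(u)-6; print(n,z,round(u-u0,1),int(v),g[int(round(v)),u0:u0+13])
b=proj(S,o+R0@[0.019,-.026,.155]).astype(int);print(b,[np.round(proj(S,o+R0@[X,Y,.155]),1).tolist() for X,Y in((.019,.026),(.019,-.026),(-.019,-.026))])
print('\n'.join(' '.join('%3d'%q for q in row) for row in g[b[1]-14:b[1]+4,b[0]-17:b[0]+17]))
E
```

```text
26.85 [0.57024797 0.00084435 0.45195452] [ 2.18975290e-01 -3.13060398e+00 -5.28204076e-04]
L [(np.float64(0.3), 38), (np.float64(0.6), 31), (np.float64(0.3), 40), (np.float64(-0.0), 38), (np.float64(-0.2), 32), (np.float64(-0.4), 39), (np.float64(-0.6), 30), (np.float64(0.8), 50)]
F [(np.float64(2.8), 52), (np.float64(3.2), 16), (np.float64(-3.5), 8), (np.float64(-3.5), 7), (np.float64(-3.3), 3), (np.float64(-0.1), 3), (np.float64(-4.6), 11), (np.float64(4.8), 6)]
R [(np.float64(1.8), 118), (np.float64(1.0), 73), (np.float64(-1.4), 47), (np.float64(-1.5), 60), (np.float64(-2.1), 41), (np.float64(-2.1), 57), (np.float64(-2.7), 47), (np.float64(-3.2), 33)]
L 0.09 6.5 127 [203 205 204 202 205 204 204 162 142 146 146 142 139]
L 0.1 6.4 130 [202 204 204 205 204 202 186 151 145 154 155 150 151]
L 0.11 6.3 134 [202 203 202 206 203 201 185 149 146 152 153 148 150]
L 0.12 6.2 137 [184 182 186 198 200 203 165 142 140 146 150 147 148]
L 0.13 6.1 141 [192 190 189 185 183 176 146 138 139 139 142 140 140]
L 0.136 6.1 143 [192 193 191 191 191 182 156 141 140 141 143 137 140]
L 0.145 6.6 146 [190 19
[... 2475 characters left out ...]
 215 214 214 213 213
152 154 168 179 187 187 184 184 184 183 183 184 186 189 182 161 154 162 164 189 192 190 187 188 189 190 193 201 198 195 201 210 211 212
166 157 157 162 178 184 189 185 184 183 184 185 184 184 186 190 191 193 196 194 193 192 190 189 188 174 156 158 159 148 172 187 192 189
175 170 160 152 156 169 182 186 188 187 187 185 185 184 183 187 188 190 192 195 193 193 191 191 190 174 122 114 141 147 145 137 127 124
178 176 173 167 155 152 165 177 185 189 185 183 183 185 184 183 185 189 192 192 193 194 199 194 192 174 120 100 100 115 148 150 139 138
177 180 177 175 170 158 153 158 171 183 187 186 186 185 184 183 185 183 186 187 190 190 198 209 206 175 118 103  98  99 104 115 143 159
```

Request:
apply_moves(targets=[[0.047, 0, 0, 0, -0.0125, 0, 1], [0.047, 0, 0, 0, -0.0125, 0, 1], [0.047, 0, 0, 0, -0.0125, 0, 1]])

```text
time: 27.2
tcp_pos: [0.5652, 0.0002, 0.4527]
orientation: [-0.214, 3.06, 0.009]
wrist_force: [-0.7, 0.3, -1.4]
finger_gap: 0.064
finger_force: 30.0
```

```bash
cat >> m.py <<'E'
def lr(tilt=4.5):
    s=r.observe();o=np.array(s['tcp_pos']);R0=R.from_rotvec(s['orientation']).as_matrix(); gp=o+R0[:,2]*.06
    Q=Rt(8); o2=gp-Q[:,2]*.06; print(s['time'],'grasp',np.round(gp,4),'tiltdeg',np.round(np.degrees(R.from_matrix(Q.T@R0).as_rotvec()),1))
    edges(cap('side'),o2,Q,.155)
    plan([.5695,.0003,.285]-.06*R0[:,2]+[0,0,-.06],R0)
E
python3 -c "
from m import *
lr()"
```

```text
27.2 grasp [0.5697 0.0008 0.3929] tiltdeg [-0.  -4.3  0. ]
L [(np.float64(0.6), 40), (np.float64(1.2), 42), (np.float64(1.1), 42), (np.float64(0.9), 35), (np.float64(0.6), 30), (np.float64(0.6), 37), (np.float64(0.6), 32), (np.float64(2.7), 58)]
F [(np.float64(3.0), 58), (np.float64(3.4), 19), (np.float64(-2.4), 8), (np.float64(-2.7), 6), (np.float64(-3.9), 5), (np.float64(-1.5), 3), (np.float64(-3.9), 13), (np.float64(4.9), 19)]
R [(np.float64(1.9), 138), (np.float64(0.8), 55), (np.float64(-0.4), 63), (np.float64(-1.1), 38), (np.float64(-1.0), 40), (np.float64(-1.0), 69), (np.float64(-1.2), 51), (np.float64(-3.6), 58)]
shift [ 0.133 -0.005  1.675] turn [-0.      0.0001  0.    ]
```

Request:
apply_moves(targets=[[0.03, 0, 0.3, 0, -0.003, 0, 1], [0.06, 0, 0.7, 0, -0.003, 0, 1], [0.075, 0, 0.95, 0, -0.003, 0, 1], [0.075, 0, 0.95, 0, -0.003, 0, 1], [0.075, 0, 0.95, 0, -0.003, 0, 1]])

```text
time: 27.75
tcp_pos: [0.5664, 0.0002, 0.3589]
orientation: [-0.213, 3.038, 0.01]
wrist_force: [0.6, -0.1, -2.0]
finger_gap: 0.064
finger_force: 30.0
```

```bash
python3 - <<'E'
from m import *
s=r.observe();R0=R.from_rotvec(s['orientation']).as_matrix();gp=np.array(s['tcp_pos'])+R0[:,2]*.06
print(gp,s['wrist_force'],s['moment'], 'world shift in tool:',R0.T@(np.array([.571,.0003,.203])-gp)/.1, R0.T@[0,0,-1])
E
```

```text
[0.57216144 0.0010333  0.29915708] [ 0.57510391 -0.07773016 -1.96726076] [0.0193723  0.06799517 0.00231793] world shift in tool: [ 0.10538293 -0.00571646  0.95586023] [ 9.66325808e-02 -7.54213305e-05  9.95320119e-01]
```

Request:
apply_moves(targets=[[0.03, -0.005, 0.3, 0, 0, 0, 1], [0.06, -0.005, 0.6, 0, 0, 0, 1], [0.09, -0.005, 0.85, 0, 0, 0, 1], [0.1, -0.005, 0.93, 0, 0, 0, 1], [0.1, -0.005, 0.93, 0, 0, 0, 1]])

```text
time: 28.25
tcp_pos: [0.5655, -0.0004, 0.2657]
orientation: [-0.212, 3.037, 0.01]
wrist_force: [0.3, 0.0, -1.4]
finger_gap: 0.0637
finger_force: 30.0
```

Request:
apply_moves(targets=[[0.002, 0, 0.02, 0, 0, 0, 1], [0.004, 0, 0.04, 0, 0, 0, 1], [0.005, 0, 0.05, 0, 0, 0, 1], [0.005, 0, 0.05, 0, 0, 0, 1]])

```text
time: 28.65
tcp_pos: [0.565, -0.0004, 0.2606]
orientation: [-0.212, 3.036, 0.01]
wrist_force: [-0.5, -0.2, -2.1]
finger_gap: 0.064
finger_force: 30.0
```

```bash
cat >> m.py <<'E'
def st():
    s=r.observe();R0=R.from_rotvec(s['orientation']).as_matrix();gp=np.array(s['tcp_pos'])+R0[:,2]*.06
    print(s['time'],'grasp',np.round(gp,4),'F',np.round(s['wrist_force'],1),'M',np.round(s['moment'],2),'tilt',np.round(np.degrees(R.from_matrix(Rt(8).T@R0).as_rotvec()),1))
E
python3 -c "
from m import *
st()"
```

```text
28.65 grasp [5.708e-01 4.000e-04 2.009e-01] F [-0.5 -0.2 -2.1] M [-0.03  0.12  0.02] tilt [ 0.  -5.6 -0. ]
```

Down in 2 mm steps from here.

Request:
apply_moves(targets=[[0.002, 0, 0.02, 0, 0, 0, 1], [0.002, 0, 0.02, 0, 0, 0, 1], [0.004, 0, 0.04, 0, 0, 0, 1], [0.004, 0, 0.04, 0, 0, 0, 1]])

```text
time: 29.05
tcp_pos: [0.5647, -0.0004, 0.2558]
orientation: [-0.212, 3.038, 0.011]
wrist_force: [0.8, -0.5, -2.4]
finger_gap: 0.0638
finger_force: 30.0
```

```bash
python3 -c "
from m import *
st()"
```

```text
29.05 grasp [5.705e-01 4.000e-04 1.960e-01] F [ 0.8 -0.5 -2.4] M [-0.04  0.12 -0.04] tilt [-0.  -5.5 -0. ]
```

Request:
apply_moves(targets=[[0.002, 0, 0.02, 0, 0, 0, 1], [0.002, 0, 0.02, 0, 0, 0, 1], [0.004, 0, 0.04, 0, 0, 0, 1], [0.004, 0, 0.04, 0, 0, 0, 1]])

```text
time: 29.45
tcp_pos: [0.5647, -0.0004, 0.2518]
orientation: [-0.212, 3.038, 0.01]
wrist_force: [-0.1, 0.6, -3.6]
finger_gap: 0.0639
finger_force: 30.0
```

```bash
python3 -c "
from m import *
st()"
```

```text
29.45 grasp [5.705e-01 4.000e-04 1.921e-01] F [-0.1  0.6 -3.6] M [0.03 0.08 0.01] tilt [-0.  -5.5 -0. ]
```

Request:
apply_moves(targets=[[0.001, 0, 0.015, 0, 0, 0, 1], [0.001, 0, 0.015, 0, 0, 0, 1], [0.003, 0, 0.03, 0, 0, 0, 1], [0.003, 0, 0.03, 0, 0, 0, 1]])

```text
time: 29.85
tcp_pos: [0.5648, -0.0004, 0.2488]
orientation: [-0.212, 3.038, 0.01]
wrist_force: [0.1, -0.2, -2.4]
finger_gap: 0.0641
finger_force: 30.0
```

```bash
python3 -c "
from m import *
st()"
```

```text
29.85 grasp [5.705e-01 4.000e-04 1.891e-01] F [ 0.1 -0.2 -2.4] M [-0.01  0.09  0.04] tilt [-0.  -5.5 -0. ]
```

Request:
apply_moves(targets=[[0.001, 0, 0.01, 0, 0, 0, 1], [0.002, 0, 0.02, 0, 0, 0, 1], [0.002, 0, 0.025, 0, 0, 0, 1], [0.002, 0, 0.025, 0, 0, 0, 1]])

```text
time: 30.25
tcp_pos: [0.5648, -0.0004, 0.2483]
orientation: [-0.212, 3.036, 0.01]
wrist_force: [-4.3, 0.4, 7.4]
finger_gap: 0.0641
finger_force: 30.0
```

```bash
python3 -c "
from m import *
st()"
```

```text
30.25 grasp [5.707e-01 4.000e-04 1.886e-01] F [-4.3  0.4  7.4] M [-0.01  0.75 -0.01] tilt [ 0.  -5.6 -0. ]
```

Request:
apply_moves(targets=[[0, 0, 0, 0, 0, 0, -0.7], [0, 0, 0, 0, 0, 0, -0.7], [0, 0, 0, 0, 0, 0, -0.7], [0, 0, 0, 0, 0, 0, -0.7], [0, 0, 0, 0, 0, 0, -0.7]])

```text
time: 30.75
tcp_pos: [0.5649, -0.0004, 0.2464]
orientation: [-0.212, 3.037, 0.01]
wrist_force: [-0.7, -0.6, 0.3]
finger_gap: 0.0775
finger_force: 0.0
```

Request:
apply_moves(targets=[[-0.02, 0, -0.2, 0, 0, 0, -0.7], [-0.05, 0, -0.5, 0, 0, 0, -0.7], [-0.097, 0, -0.995, 0, 0, 0, -0.7], [-0.097, 0, -0.995, 0, 0, 0, -0.7]])

```text
time: 31.15
tcp_pos: [0.5675, -0.0005, 0.3536]
orientation: [-0.212, 3.023, 0.008]
wrist_force: [1.0, 0.4, 0.5]
finger_gap: 0.0775
finger_force: 0.0
```

Request:
apply_moves(targets=[[-0.05, 0, -0.5, 0, 0.008, 0, -1], [-0.097, 0, -0.995, 0, 0.0155, 0, -1], [-0.097, 0, -0.995, 0, 0.0155, 0, -1]])

```text
time: 31.45
tcp_pos: [0.5669, -0.0004, 0.4534]
orientation: [-0.219, 3.121, -0.002]
wrist_force: [1.2, 0.1, 0.4]
finger_gap: 0.0913
finger_force: 0.0
```

```bash
python3 - <<'E'
from m import *
st(); s=r.observe(); print(s['tcp_pos'],s['finger_gap'])
S=cap('side');t=cap('top')
a=np.radians(8);x=np.array([np.cos(a),np.sin(a),0]);y=np.array([-np.sin(a),np.cos(a),0])
o=np.array([.567,.0002,.2])
print('pred top corners',[np.round(proj(S,o+x*i*.023+y*j*.032),1).tolist() for i,j in((-1,1),(-1,-1),(1,-1),(1,1))])
h=cv2.cvtColor(S['image'],cv2.COLOR_RGB2GRAY); c=proj(S,o).astype(int); print(c-[20,12])
print('\n'.join(' '.join('%3d'%q for q in row) for row in h[c[1]-12:c[1]+16,c[0]-20:c[0]+22]))
E
```

```text
31.45 grasp [ 5.676e-01 -4.000e-04  3.934e-01] F [1.2 0.1 0.4] M [-0.02 -0.02 -0.  ] tilt [ 0.1 -0.7 -0. ]
[ 5.66870186e-01 -3.69022546e-04  4.53376327e-01] 0.09126058494022497
pred top corners [[289.5, 182.5], [305.1, 191.3], [317.6, 186.2], [301.9, 177.6]]
[283 172]
141 141 138 139 140 141 138 140 142 159 170 179 184 181 182 146  93  73  76  88 105 125 136 145 145 145 147 142 144 145 136 127 147 164 164 132 120  79  55  29 103 128
145 141 141 142 139 137 138 140 141 137 151 173 182 180 181 146  93  74  71  72  75  90 105 125 138 144 145 146 143 145 145 140 130 119  85  54  39  27  23  27 120 141
141 141 143 140 141 141 141 140 139 138 150 166 174 179 181 145  93  76  75  77  74  76  77  91 114 128 142 144 146 143 145 145 123 100  59  31  25  17  24  32 112 141
138 140 140 141 139 141 140 142 139 140 152 158 164 172 178 145  91  77  71  75  74  74  73  75  82  97 116 129 138 143 124 116  86  73  71  57  46  38  52  62  71 114
143 142 140 141 143 139 139 139 139 136 152 155 153 154 165 130  88  78  75  73  73  75  72  73  72  71  81  98 117 134  92  76  72  72  75  77  70  65 104 114
[... 3172 characters left out ...]
  55  21  31  69  78  73  74
141 139 141 140 139 139 139 141 139 140 140 139 140 139 140 139 141 138 135 139 141 140 142 142 140 139 139 140 142 141 138 139 139 142 124  58  25  34  68  74  74  78
142 141 141 141 141 142 141 141 141 139 141 139 140 141 142 138 141 138 139 137 138 137 139 146 142 141 139 140 140 140 142 139 140 138 138  71  21  31  69  75  74  74
141 140 143 141 139 141 139 142 142 143 141 139 138 141 139 140 138 137 139 141 139 138 140 143 145 141 141 139 140 140 139 140 139 140 122  59  24  38  73  75  74  71
142 141 143 140 139 140 139 141 140 140 140 141 140 141 140 138 141 139 136 136 140 139 142 143 144 140 140 140 141 141 139 140 140 139  98  37  18  51  71  77  74  74
```

The cartridge is seated and upright: its top right corner is at (317.5,186.5) against a predicted (317.6,186.2), and its right edge is vertical. Next I'll plan the cover push with closed fingers and the tool tilted 40°.

```bash
cat > push.py <<'E'
from m import *
a=np.radians(8);XA=np.array([np.cos(a),np.sin(a),0]);H=np.array([.567,.0002,0])-.028*XA+[0,0,.085]
Rp=Rt(8,40); z2=np.array([np.sin(np.radians(40)),-np.cos(np.radians(40))]); x2=np.array([-np.cos(np.radians(40)),-np.sin(np.radians(40))])
def tcp(th,gap=0,s=94):
    c,sn=np.cos(th),np.sin(th);M=np.array([[c,-sn],[sn,c]])
    P=M@np.array([-4+s*.866,127+s*.5])/1000; n=M@np.array([.5,-.866])
    dep=max((.016*x2)@n,(-.016*x2)@n); C=P-n*(dep+gap); T=C-.078*z2
    return H+XA*T[0]+np.array([0,0,T[1]])
E
python3 - <<'E'
from push import *
s=r.observe(); p=tcp(.85,.03); print(p); plan(p+[0,0,.12],Rp); print(Rp.T@(np.array([0,0,-.12]))/.1)
b=tcp(.85,.03)
for th in(.85,.6,.4,.2,.1,.05,0,-.02,-.04): print(th,np.round(tcp(th),3),np.round(Rp.T@(tcp(th)-b)/.1,3))
E
```

```text
[ 0.37191427 -0.02721751  0.32557766]
shift [1.953 0.004 0.012] turn [-0.     -0.1107  0.    ]
[0.77134513 0.         0.91925333]
0.85 [ 0.401 -0.023  0.32 ] [-0.188 -0.     0.234]
0.6 [ 0.45  -0.016  0.335] [-0.662 -0.     0.433]
0.4 [ 0.49  -0.011  0.337] [-0.991 -0.     0.679]
0.2 [ 0.53  -0.005  0.331] [-1.259 -0.     0.986]
0.1 [ 0.548 -0.002  0.327] [-1.369 -0.     1.135]
0.05 [ 0.556 -0.001  0.324] [-1.418 -0.     1.21 ]
0 [ 0.565 -0.     0.321] [-1.464 -0.     1.287]
-0.02 [0.568 0.    0.32 ] [-1.482 -0.     1.318]
-0.04 [0.572 0.001 0.319] [-1.499 -0.     1.35 ]
```

Request:
apply_moves(targets=[[0.4, 0, 0, 0, 0, 0, 1], [0.8, 0, 0, 0, 0, 0, 1], [0.95, 0, 0, 0, 0, 0, 1], [0.95, 0, 0, 0, 0, 0, 1]])

```text
time: 31.95
tcp_pos: [0.4689, -0.0138, 0.446]
orientation: [0.218, -3.133, -0.0]
wrist_force: [-0.4, 0.1, -0.1]
finger_gap: 0.062
finger_force: 0.0
```

Request:
apply_moves(targets=[[0.4, 0, 0, 0, -0.02, 0, 1], [0.8, 0, 0, 0, -0.04, 0, 1], [0.97, 0, 0, 0, -0.06, 0, 1], [0.97, 0, 0, 0, -0.08, 0, 1], [0.97, 0, 0, 0, -0.1, 0, 1], [0.97, 0, 0, 0, -0.111, 0, 1], [0.97, 0, 0, 0, -0.111, 0, 1]])

```text
time: 32.65
tcp_pos: [0.374, -0.0275, 0.445]
orientation: [-0.168, 2.441, 0.063]
wrist_force: [-0.1, -1.2, -0.2]
finger_gap: 0.006
finger_force: 0.0
```

```bash
python3 - <<'E'
from push import *
s=r.observe(); print(s['tcp_pos'],np.round(s['q'],2),s['finger_gap']); plan(tcp(.85,.03),Rp); 
E
```

```text
[ 0.37402227 -0.02745583  0.44504229] [-0.29 -0.34  1.98  0.35  0.88 -2.13] 0.00595720559929001
shift [0.781 0.004 0.904] turn [-0.     -0.0004 -0.0003]
```

Request:
apply_moves(targets=[[0.3, 0, 0.35, 0, 0, 0, 1], [0.6, 0, 0.7, 0, 0, 0, 1], [0.78, 0, 0.9, 0, 0, 0, 1], [0.78, 0, 0.9, 0, 0, 0, 1], [0.78, 0, 0.9, 0, 0, 0, 1]])

```text
time: 33.15
tcp_pos: [0.3743, -0.0277, 0.3284]
orientation: [-0.171, 2.439, 0.062]
wrist_force: [-0.1, -0.5, 0.5]
finger_gap: 0.0003
finger_force: 0.0
```

Request:
apply_moves(targets=[[-0.1, 0, 0.12, 0, 0, 0, 1], [-0.19, 0, 0.23, 0, 0, 0, 1], [-0.29, 0, 0.27, 0, 0, 0, 1], [-0.39, 0, 0.31, 0, 0, 0, 1], [-0.49, 0, 0.35, 0, 0, 0, 1], [-0.58, 0, 0.39, 0, 0, 0, 1], [-0.66, 0, 0.43, 0, 0, 0, 1], [-0.75, 0, 0.49, 0, 0, 0, 1], [-0.83, 0, 0.55, 0, 0, 0, 1], [-0.91, 0, 0.61, 0, 0, 0, 1], [-0.99, 0, 0.68, 0, 0, 0, 1]])

```text
time: 34.25
tcp_pos: [0.492, -0.0107, 0.3389]
orientation: [-0.171, 2.439, 0.062]
wrist_force: [-1.7, -0.9, 0.2]
finger_gap: 0.0
finger_force: 0.6
```

```bash
python3 - <<'E'
from push import *
s=r.observe(); print(s['tcp_pos'],s['wrist_force']); 
for th in(.4,.3,.2,.1,.05,0,-.03,-.05): plan(tcp(th),Rp,s)
E
```

```text
[ 0.49203355 -0.0106706   0.33888032] [-1.66026783 -0.90828507  0.15419704]
shift [0.023 0.003 0.001] turn [ 0.     -0.0001  0.    ]
shift [-0.12   0.003  0.148] turn [ 0.     -0.0001  0.    ]
shift [-0.245  0.003  0.309] turn [ 0.     -0.0001  0.    ]
shift [-0.355  0.003  0.458] turn [ 0.     -0.0001  0.    ]
shift [-0.404  0.003  0.532] turn [ 0.     -0.0001  0.    ]
shift [-0.451  0.003  0.609] turn [ 0.     -0.0001  0.    ]
shift [-0.477  0.003  0.656] turn [ 0.     -0.0001  0.    ]
shift [-0.493  0.003  0.688] turn [ 0.     -0.0001  0.    ]
```

Small steady push force, so the cover is following. Continuing to nearly shut.

Request:
apply_moves(targets=[[-0.06, 0, 0.07, 0, 0, 0, 1], [-0.12, 0, 0.15, 0, 0, 0, 1], [-0.18, 0, 0.23, 0, 0, 0, 1], [-0.25, 0, 0.31, 0, 0, 0, 1], [-0.3, 0, 0.38, 0, 0, 0, 1], [-0.36, 0, 0.46, 0, 0, 0, 1], [-0.4, 0, 0.53, 0, 0, 0, 1], [-0.4, 0, 0.53, 0, 0, 0, 1]])

```text
time: 35.05
tcp_pos: [0.5563, -0.0017, 0.3238]
orientation: [-0.171, 2.439, 0.062]
wrist_force: [-0.3, -0.7, 2.1]
finger_gap: -0.0001
finger_force: 1.0
```

Request:
apply_moves(targets=[[-0.02, 0, 0.03, 0, 0, 0, 1], [-0.04, 0, 0.07, 0, 0, 0, 1], [-0.05, 0, 0.1, 0, 0, 0, 1], [-0.05, 0, 0.1, 0, 0, 0, 1]])

```text
time: 35.45
tcp_pos: [0.5656, -0.0004, 0.32]
orientation: [-0.171, 2.438, 0.062]
wrist_force: [-4.5, -1.6, 6.0]
finger_gap: 0.0002
finger_force: 3.9
```

```bash
python3 - <<'E'
from push import *
s=r.observe(); print(s['tcp_pos'],s['wrist_force']); 
for th in(.05,0,-.03,-.05): plan(tcp(th),Rp,s)
S=cap('side');S0=np.load('c0.npz')['s']
d=np.abs(S['image'].astype(int)-S0).sum(2); print('changed px in front-face region',[(d[y0:y1,x0:x1]>60).sum() for x0,y0,x1,y1 in((284,190,312,225),(312,170,342,220))])
E
```

```text
[ 5.65622651e-01 -3.65166790e-04  3.20013398e-01] [-4.54491725 -1.63166797  6.02278873]
shift [ 0.044  0.004 -0.09 ] turn [-0.  0.  0.]
shift [-0.002  0.004 -0.013] turn [-0.  0.  0.]
shift [-0.028  0.004  0.034] turn [-0.  0.  0.]
shift [-0.045  0.004  0.066] turn [-0.  0.  0.]
changed px in front-face region [np.int64(43), np.int64(194)]
```

Request:
apply_moves(targets=[[-0.01, 0, 0.02, 0, 0, 0, 1], [-0.02, 0, 0.035, 0, 0, 0, 1], [-0.025, 0, 0.05, 0, 0, 0, 1], [-0.025, 0, 0.05, 0, 0, 0, 1]])

```text
time: 35.9
tcp_pos: [0.5693, 0.0002, 0.3185]
orientation: [-0.172, 2.439, 0.062]
wrist_force: [-16.0, -4.9, 15.2]
finger_gap: 0.0005
finger_force: 10.7
```

```bash
python3 - <<'E'
from push import *
s=r.observe(); print(s['tcp_pos'],s['wrist_force']); 
for th in(0,-.05): plan(tcp(th),Rp,s)
E
```

```text
[5.69294506e-01 1.74742651e-04 3.18494986e-01] [-15.98716714  -4.85112903  15.18087947]
shift [ 0.017  0.003 -0.049] turn [ 0.     -0.0001  0.0002]
shift [-0.026  0.003  0.031] turn [ 0.     -0.0001  0.0002]
```

Request:
apply_moves(targets=[[0, 0, -0.1, 0, 0, 0, 1], [0, 0, -0.4, 0, 0, 0, 1], [0, 0, -0.8, 0, 0, 0, 1], [0, 0, -1, 0, 0, 0, 1], [0, 0, -1, 0, 0, 0, 1]])

```text
time: 36.4
tcp_pos: [0.5063, -0.0087, 0.3964]
orientation: [-0.17, 2.435, 0.061]
wrist_force: [0.4, 0.0, -0.2]
finger_gap: 0.0004
finger_force: 0.0
```

Request:
apply_moves(targets=[[0.4, 0, -0.4, 0, 0, 0, 1], [0.8, 0, -0.8, 0, 0, 0, 1], [0.9, 0, -0.9, 0, 0, 0, 1], [0.9, 0, -0.9, 0, 0, 0, 1], [0.9, 0, -0.9, 0, 0, 0, 1]])

```text
time: 36.9
tcp_pos: [0.3815, -0.0264, 0.4042]
orientation: [-0.169, 2.44, 0.062]
wrist_force: [0.6, 0.5, -0.4]
finger_gap: 0.0005
finger_force: 0.0
```

```bash
python3 - <<'E'
from push import *
s=r.observe(); print(s['time'],s['tcp_pos'],s['wrist_force'])
z=np.load('c0.npz')
for n,reg in(('side',[('cover',275,140,350,230),('key',322,262,348,296),('can',385,240,440,310),('jar',250,120,277,192),('tube',355,258,388,285)]),('top',[('cover',245,137,320,232),('key',376,205,410,275),('tubeA',198,140,218,190),('tubeB',356,150,378,200),('jar',105,120,170,185),('can',395,140,450,190)])):
    c=cap(n); d=np.abs(c['image'].astype(int)-z[n[0]]).sum(2)>70
    for l,x0,y0,x1,y1 in reg:
        q=d[y0:y1,x0:x1]; print(n,l,q.sum(),q.size, 'med uv',[int(np.median(k)) for k in np.nonzero(q)][::-1] if q.any() else '')
E
```

```text
36.9 [ 0.38151394 -0.0264321   0.40424815] [ 0.64666597  0.47593774 -0.35130134]
side cover 6 6750 med uv [61, 26]
side key 73 884 med uv [11, 17]
side can 0 3850 med uv 
side jar 735 1944 med uv [11, 14]
side tube 0 891 med uv 
top cover 38 7125 med uv [65, 26]
top key 78 2380 med uv [17, 34]
top tubeA 0 1000 med uv 
top tubeB 0 1100 med uv 
top jar 0 4225 med uv 
top can 0 2750 med uv
```

The cover matches its original shut image (6 of 6750 pixels changed) about 1 s after release, so it's latched. The bystanders are unchanged and the key is seated. Handing in.

```bash
python3 -c "
from rig import r
print(r.hand_in())"
```

```text
the job is handed in; nothing more can be done
None
```

I handed the job in at about 37 s of the 72 s allowed: cover shut and latched, cartridge upright in the seat, key back upright in its block. My last camera check showed the bystanders unmoved, but the hand-in gave no verdict.

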